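Turn the draining stand at the coffee bar and hang two cups to drain

TASK

Turn the revolving draining stand until its two empty pegs face the front, one evenly on each side of the drip pan's pour lip, and hang the two rinsed blue cups mouth-down on them, one to a peg, slid home so that each hangs by itself. Let no cup drop, keep the white cups on their pegs, and do not knock or shift the other things standing on the bar.

Things in the scene. Friction and masses are not known exactly. Their poses are not given: they have to be found in the camera images.
- pan: Fixed round steel drip pan of the draining stand, 310 mm wide, rim 22 mm high, on the 3 mm rubber bar mat. Origin at the centre of its underside; its pour lip (a 44 mm wide spout reaching 193 mm from the centre) points along its -x, which is the front (towards the robot, to within 0.15 rad)
- carrier: Carrier of the stand, turning endlessly either way about the pan's upright axis (z); it stays where left (friction 0.2 N m, 1.3 N at the rim). Origin on the axis at the pan's underside. Post 18 mm thick, knob on top at 303 mm; five angled pegs 72 degrees apart, three with white cups, which reach 160 mm from the axis, their lowest edge 93 mm up; below them a rim ring with five thumb tabs
- carrier_front (a point): Point on the rim ring (radius 150 mm, 50 mm up) midway between the two empty pegs, on the carrier's own -x: it must end over the pour lip. A cream upright thumb tab stands here and every 72 degrees, midway between pegs: 10 mm thick along the rim, 148 to 176 mm from the axis, 43 to 77 mm above the carrier's origin. Pushing a tab along the rim turns the carrier
- peg_a: Empty peg: oat-white round bar, 16 mm thick, round tip, on the carrier 36 degrees from carrier_front towards the carrier's +y. Origin at its root (55 mm from the axis, 115 mm up), where a level arm joins it to the post; z along the peg, outward and 55 degrees above level, 100 mm long; x inward and up, square to the peg
- peg_a_tip (a point): Tip of peg_a, on its axis. A hung cup rests with its inner floor on the tip and the upper side of its inner wall along the top of the peg, so that the cup's axis lies about 17 mm below the peg's (towards the peg's -x)
- peg_b: The other empty peg, the same, 36 degrees to the other side of carrier_front (towards the carrier's -y)
- peg_b_tip (a point): Tip of peg_b, on its axis
- cup_1: Blue rinsed cup, at the start mouth-down on the 3 mm bar mat. Open ceramic tumbler without handle: 92 mm tall, 58 mm wide at the closed foot, 62.4 mm at 40 mm from the foot, 68 mm at the rim, wall 4 mm, floor 5 mm, about 0.22 kg. Origin at the centre of the outside of its foot; z runs along its axis from the foot towards the mouth
- cup_1_in (a point): Centre of the inner floor of cup_1, 5 mm from its origin
- cup_2: The other blue rinsed cup, the same, also mouth-down on the mat
- cup_2_in (a point): Centre of the inner floor of cup_2, 5 mm from its origin
- white_1: White cup hanging loose on the peg next to peg_b, same shape as the blue ones; origin at its foot, which is its outer, upper end about 200 mm up. It must stay hung
- white_2: White cup hanging loose on the peg opposite, same shape as the blue ones; origin at its foot, which is its outer, upper end about 200 mm up. It must stay hung
- white_3: White cup hanging loose on the peg next to peg_a, same shape as the blue ones; origin at its foot, which is its outer, upper end about 200 mm up. It must stay hung
- milk_jug: Bystander: steel milk jug, 72 mm wide, 88 mm tall, its handle reaching 54 mm from the axis along its +y. Origin at the centre of its underside, as for all bystanders
- sugar_jar: Bystander: amber jar with a wooden lid, 74 mm wide, 86 mm tall
- tea_glass: Bystander: stemmed glass with tea, 68 mm wide, 95 mm tall
- dripper: Bystander: terracotta coffee dripper, 80 mm wide, 80 mm tall
- flask_1: Bystander: stoppered glass flask, 96 mm wide, 197 mm tall, on the left (+y)
- flask_2: Bystander: stoppered glass flask, 96 mm wide, 197 mm tall, on the right (-y)
Not all that is in view belongs to the job. What is shaped like the cup_2 but pink or turquoise is not meant.

How it is judged:
At the end, for the whole second after the job is handed in: The rim point midway between the empty pegs is within 40 mm sideways of the pour lip's middle. On each of these pegs one blue cup hangs mouth-down, let go and at rest: inner floor centre within 30 mm of the tip and 86-110 mm along the peg, axes within 0.42 rad. White cups still hung (y of carrier_front in the frame of pan between -0.04 and 0.04 m and x of carrier_front in the frame of pan below 0 m and (((z of cup_1_in in the frame of peg_a between 0.086 and 0.11 m and distance between cup_1_in and peg_a_tip below 0.03 m and angle between the z axis of cup_1 and the z axis of peg_a, either way round below 0.42 rad and angle between cup_1's own z axis and vertical above 2 rad and linear speed of cup_1 below 0.03 m/s) and (z of cup_2_in in the frame of peg_b between 0.086 and 0.11 m and distance between cup_2_in and peg_b_tip below 0.03 m and angle between the z axis of cup_2 and the z axis of peg_b, either way round below 0.42 rad and angle between cup_2's own z axis and vertical above 2 rad and linear speed of cup_2 below 0.03 m/s)) or ((z of cup_1_in in the frame of peg_b between 0.086 and 0.11 m and distance between cup_1_in and peg_b_tip below 0.03 m and angle between the z axis of cup_1 and the z axis of peg_b, either way round below 0.42 rad and angle between cup_1's own z axis and vertical above 2 rad and linear speed of cup_1 below 0.03 m/s) and (z of cup_2_in in the frame of peg_a between 0.086 and 0.11 m and distance between cup_2_in and peg_a_tip below 0.03 m and angle between the z axis of cup_2 and the z axis of peg_a, either way round below 0.42 rad and angle between cup_2's own z axis and vertical above 2 rad and linear speed of cup_2 below 0.03 m/s))) and height (world z) of each of white_1, white_2, white_3 above 0.15 m); the robot touches nothing.
It fails at once if a white cup comes off its peg (its foot sinks below 150 mm) (height (world z) of any of white_1, white_2, white_3 below 0.15 m).
It fails at once if a blue cup is dropped: it moves at over 0.7 m/s with no finger touching it ((linear speed of cup_1 above 0.7 m/s and contact force between cup_1 and the fingers below 0.05 N) or (linear speed of cup_2 above 0.7 m/s and contact force between cup_2 and the fingers below 0.05 N)).
It fails at once if a bystander (jug, jar, glass, dripper or flask) is shifted by more than 40 mm or tipped by more than 0.35 rad (distance of any of milk_jug, sugar_jar, tea_glass, dripper, flask_1, flask_2 from where it was at the start of the episode above 0.04 m or angle between any of milk_jug, sugar_jar, tea_glass, dripper, flask_1, flask_2's own z axis and vertical above 0.35 rad).
It also fails if it takes over 72 s, if anything falls off the work surface, if the arm or the gripper's body presses on something with over 40 N, if the wrist force passes 120 N, or if a joint passes its speed limit or range.

ROBOT

A 7-joint arm with a two-finger parallel gripper is mounted at the origin on the work surface. World frame = base frame: x ahead of the robot, y to its left, z up, the work surface at z = 0. Lengths are in m, angles in rad, forces in N, time in s.
With the tool pointing down it reaches from about 0.425 to 0.875 m from the base axis. Payload 4.7 kg.
Tool frame: the origin (TCP) lies at the very end of the fingers, on their centre line; the grasp point (between the pads) lies 19 mm behind it (arm.grip_depth is the distance from the TCP to the grasp point, in m); x points along the fingers, z is the direction in which the jaws open and shut, and the axes are right-handed (so a half turn about x gives the same grasp; the last joint's range is limited). The gripper opens to 85 mm and grips with 20 to 120 N. Pads are 22 mm wide; open, the fingers measure 114 mm over their backs; the gripper's body (76 mm by 85 mm) begins 54 mm behind the grasp point. The pads swing forward as they close: fully open they stand 13 mm farther back than shut.
Start: joints at [-1.336, 0.321, -0.07, 1.45, 0.023, 1.371, -0.057], TCP at [0.142, 0.634, 0.231] pointing down, gripper open.
Joint ranges: [-2.86, 2.86], [-0.3, 2.09], [-1.38, 1.24], [0.06, 2.45], [-1.56, 4.7], [0.09, 2.05], [-2.69, 2.69]. Speed limits (rad/s): [2.57, 2.57, 3.14, 3.14, 3.14, 3.14, 3.14].

INTERFACE

Orientations are given as [roll, pitch, yaw] about the fixed x, y, z axes, in that order (R = Rz(yaw) Ry(pitch) Rx(roll)).
In Python, from workcell import arm, eyes, close_job gives the robot as it stands.
- The arm moves only by the tool jog_arm, never from a script. Its argument "motion" is a list of rows, each a list of 7 numbers: the gripper's target within -1 to 1 (shut at 1, half-way at 0, fully open at -1), then the shift along the tool's x, y, z as a fraction of full scale, then the turn, a rotation vector about the tool's x, y, z as a fraction of full scale. A call has 1 to 20 rows; each row shifts and turns the commanded pose from where the row before left it, along the tool's axes as they then stand; what a row does not reach is not made up. Full scale, the value 1, is 0.025 m for a shift and 8 degrees for a turn. A row lasts 1/10 s, in which the tool goes at most 50 mm and 8.59 degrees, less where a joint would pass 70% of its speed; a pose out of reach is approached as far as the arm can. A call with a number of a shift or a turn outside -1 to 1 is refused whole. A call with a gripper value outside its range is refused whole. The fingers move at their own pace and stop on an object; "newtons" is the grip in N (left out, the last holds). Time passes only in rows, so rows that do not move let the fingers close. It gives the time, the measured TCP pose, the force and the opening at its end, in the units of the state.
- arm.get_obs(): the state, without advancing time (a new reading comes with each control period).
- eyes.get_image(name): name is "side" or "top" or "wrist"; returns a dict with "frame" (420x560x3 uint8, red, green, blue), "depth" (420x560 float32, m along the optical axis (not along the pixel's ray), 0 where there is no reading), "fx", "fy", "cx", "cy" (pixels), "D" ([k1, k2, p1, p2, k3] as OpenCV has them; the pictures are not rectified), "world_to_cam" (4x4, takes a point from world to camera coordinates). Camera axes: x right, y down, z forward; pixel columns grow to the right and rows downward; lengths in m; the calibration is good to about 2 mm. A picture is of the moment at which its call begins.
- close_job(): hands the job in, once; it reports no verdict.
The state is a dict: "t": time; "joint_positions": joint angles; "qvel": joint speeds; "joint_efforts": joint torques, N m; "eef_pos": TCP position; "tool_rot": TCP orientation; "ft_force": force on the tool from outside, world axes, zero at the start; "ft_torque": the same for the moment, N m; "grip_width": finger opening in m.
Only numpy, scipy, OpenCV 4.12 (cv2) and the standard library are available. Lean on these libraries where they do the work, as an engineer would, in place of code of your own. Each camera call takes 0.05 s, during which the arm holds its last target.

## Working session

There is one attempt and no reset: what is moved stays moved. The work goes in short steps, Python scripts to look and compute and a tool call to move; the robot and the scene stay as the last step left them, time stands still between calls to the robot, and variables do not carry over. Pictures are saved under pics/ and viewed, and the job is handed in when it is done.

Besides the shell and the picture viewer there is one more tool, called in YAML: its name, and indented under it one key for each argument. jog_arm: Moves the arm, as the interface text tells. Its arguments: {"type":"object","properties":{"motion":{"type":"array"},"newtons":{"type":"number"}},"required":["motion"]}

```bash
ls; mkdir -p pics; cat > h.py <<'E'
import numpy as np, cv2
from workcell import arm, eyes
def grab(n):
    im=eyes.get_image(n); np.savez('last_%s.npz'%n,**im); return im
def save(im,f): cv2.imwrite('pics/'+f,im['frame'][:,:,::-1])
E
python3 - <<'E'
from h import *
for n in ['side','top','wrist']:
    im=grab(n); save(im,n+'0.png'); print(n,im['fx'],im['fy'],im['cx'],im['cy'],im['D'],np.round(im['world_to_cam'],3).tolist())
print(arm.get_obs(), arm.grip_depth)
E
```

```text
pics
side 429.52154934787313 429.52154934787313 288.0324865526767 216.0893552516956 [-0.01586638  0.          0.          0.          0.        ] [[0.981, -0.195, 0.01, -0.508], [-0.129, -0.685, -0.717, 0.17], [0.147, 0.702, -0.697, 1.459], [0.0, 0.0, 0.0, 1.0]]
top 528.075805346118 528.075805346118 277.74119951196843 208.2324370137071 [-0.08101253  0.          0.          0.          0.        ] [[-0.024, -1.0, -0.019, 0.024], [-0.995, 0.026, -0.098, 0.538], [0.099, 0.017, -0.995, 1.413], [0.0, 0.0, 0.0, 1.0]]
wrist 321.1752777304607 321.1752777304607 278.13331813018254 211.84728031358122 [-0.00228505  0.          0.          0.          0.        ] [[0.219, 0.976, -0.001, -0.649], [0.933, -0.209, 0.293, -0.038], [0.286, -0.066, -0.956, 0.38], [0.0, 0.0, 0.0, 1.0]]
{'t': 0.15, 'joint_positions': array([-1.33592725,  0.3216839 , -0.07009354,  1.45139317,  0.02262517,
        1.37077467, -0.05692125]), 'qvel': array([-0.00131534, -0.00346229, -0.0005865 , -0.00300138, -0.00127359,
        0.00138262, -0.00179607]), 'joint_efforts': array([ 7.51212929e-05, -4.94099271e+01, -3.82937221e-01, -3.14683914e+01,
        1.30333434e-02,  8.29663040e-03,  2.95670304e-05]), 'eef_pos': array([0.14229757, 0.63382639, 0.23045537]), 'tool_rot': array([-3.06932427,  1.56932388, -1.71928057]), 'ft_force': array([-0.25522804, -0.676751  , -0.20578193]), 'ft_torque': array([-0.02021862, -0.01279634,  0.00569708]), 'grip_width': 0.08528759792025438} 0.0187
```

View pics/top0.png

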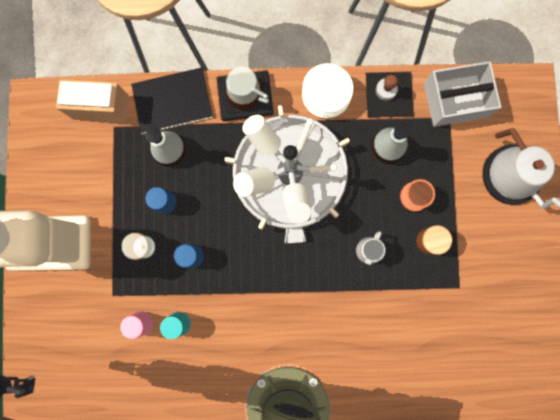

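View pics/side0.png

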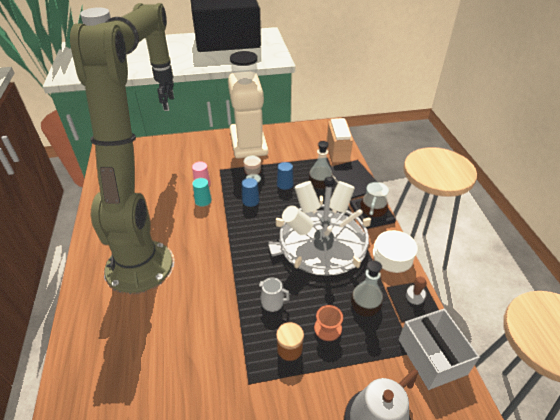

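View pics/wrist0.png

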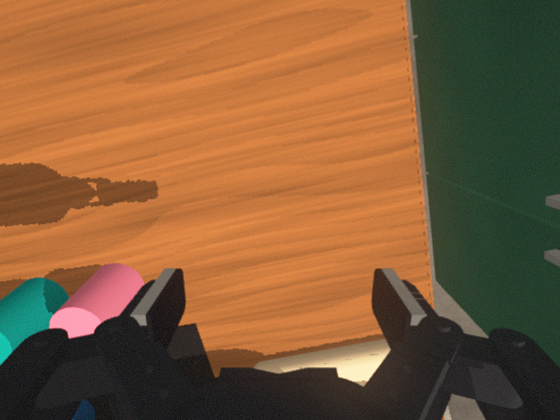

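```bash
cat >> h.py <<'E'
def load(n):
    return dict(np.load('last_%s.npz'%n))
def K(im): return np.array([[im['fx'],0,im['cx']],[0,im['fy'],im['cy']],[0,0,1.]],float)
def rays(im,px):
    px=np.asarray(px,float).reshape(-1,1,2)
    n=cv2.undistortPoints(px,K(im),np.asarray(im['D'],float)).reshape(-1,2)
    T=np.asarray(im['world_to_cam']);R=T[:3,:3];o=-R.T@T[:3,3]
    d=np.c_[n,np.ones(len(n))]@R   # world dir, unit cam-z
    return o,d
def onplane(im,px,z):
    o,d=rays(im,px); s=(z-o[2])/d[:,2]; return o+d*s[:,None]
def proj(im,P):
    T=np.asarray(im['world_to_cam']); P=np.asarray(P,float).reshape(-1,3)
    r,_=cv2.Rodrigues(T[:3,:3]); p,_=cv2.projectPoints(P,r,T[:3,3].copy(),K(im),np.asarray(im['D'],float)); return p.reshape(-1,2)
def cloud(im):
    h,w=im['depth'].shape; u,v=np.meshgrid(np.arange(w),np.arange(h))
    o,d=rays(im,np.c_[u.ravel(),v.ravel()]); P=o+d*im['depth'].reshape(-1,1); P[im['depth'].ravel()==0]=np.nan
    return P.reshape(h,w,3)
def tri(im1,p1,im2,p2):
    o1,d1=rays(im1,[p1]);o2,d2=rays(im2,[p2]);A=np.c_[d1[0],-d2[0]];s=np.linalg.lstsq(A,o2-o1,rcond=None)[0]
    a=o1+s[0]*d1[0];b=o2+s[1]*d2[0];return (a+b)/2,np.linalg.norm(a-b)
def crop(im,x0,y0,x1,y1,k,f):
    c=cv2.resize(im['frame'][y0:y1,x0:x1,::-1],None,fx=k,fy=k,interpolation=cv2.INTER_CUBIC); cv2.imwrite('pics/'+f,c)
E
python3 - <<'E'
from h import *
t=load('top'); crop(t,215,95,365,250,4,'stand0.png')
crop(t,110,120,230,290,3,'cups0.png')
s=load('side'); crop(s,180,130,380,290,4,'side_c0.png')
for n,im in (('top',t),('side',s)):
    hsv=cv2.cvtColor(im['frame'],cv2.COLOR_RGB2HSV); m=cv2.inRange(hsv,(100,100,40),(120,255,255))
    k,l,st,c=cv2.connectedComponentsWithStats(m)
    P=cloud(im)
    for i in range(1,k):
        if st[i,4]>60:
            q=P[l==i]; print(n,st[i],c[i],np.nanmedian(q,0), np.nanpercentile(q[:,2],[2,98]))
P=cloud(t)
for nm,p in dict(knob=(291,152),tea=(138,246),flask1=(167,148),flask2=(390,142),jug=(370,250),dr=(418,195),sug=(435,240)).items(): print(nm,P[p[1],p[0]])
E
```

```text
top [146 187  31  27 623] [160.49277689 199.91974318] [0.5631665  0.31912994 0.09118018] [0.00342609 0.09888617]
top [174 244  30  24 602] [188.09800664 255.63787375] [0.41416567 0.24549425 0.09141659] [0.00102112 0.09934501]
side [277 163  16  27 370] [284.82432432 175.8       ] [0.56525371 0.30668508 0.0650573 ] [0.00406151 0.09983445]
side [242 179  17  28 398] [249.58542714 192.64321608] [0.41388289 0.23209487 0.06129675] [0.00298545 0.09848716]
knob [ 0.63580209 -0.02626097  0.30419285]
tea [0.44214484 0.37594304 0.0964832 ]
flask1 [0.69681437 0.29639103 0.10741035]
flask2 [ 0.69425527 -0.2852114   0.11729095]
jug [ 0.41768056 -0.22606114  0.08959762]
dr [ 0.55853692 -0.35964773  0.08171765]
sug [ 0.43891687 -0.39599481  0.09080788]
```

View pics/stand0.png

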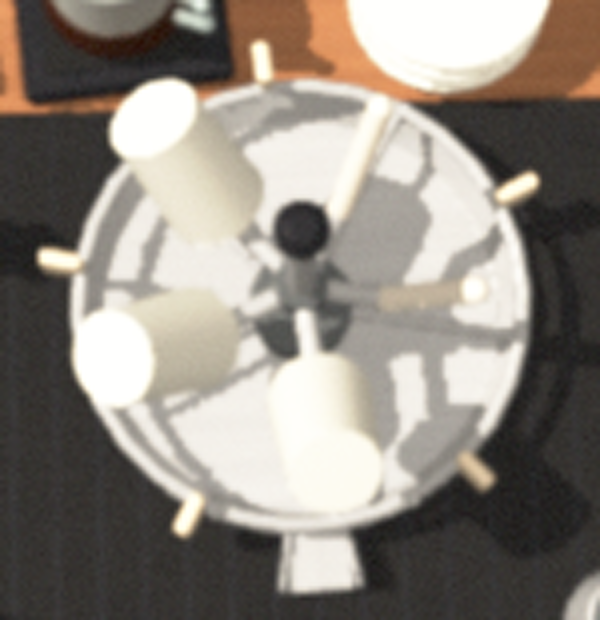

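View pics/cups0.png

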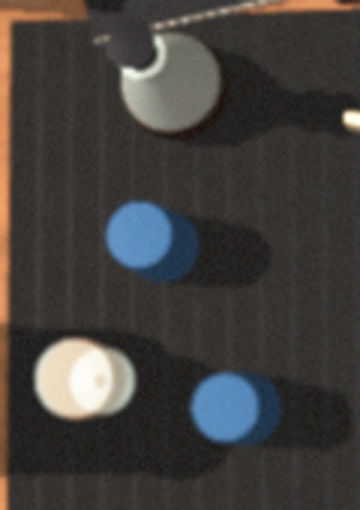

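View pics/side_c0.png

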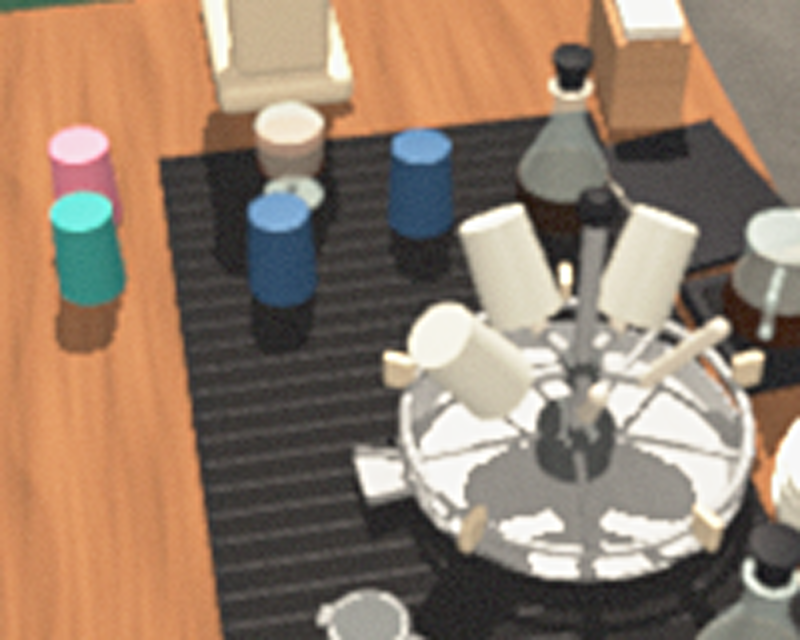

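```bash
python3 - <<'E'
from h import *
t=load('top'); s=load('side')
P=cloud(t); ok=np.isfinite(P[...,2])
# tab detection: cream, in height 0.055-0.085, outside radius 0.148
hsv=cv2.cvtColor(t['frame'],cv2.COLOR_RGB2HSV)
kn=P[(P[...,2]>0.295)&(np.abs(P[...,0]-.62)<.1)&(np.abs(P[...,1])<.1)]; print('knob',len(kn),np.median(kn,0), kn.min(0),kn.max(0))
tabs=np.array([(262,62),(518,188),(476,470),(188,514),(60,260)])/4+[215,95]
q=onplane(t,tabs,0.066); print(q)
A=np.c_[2*q[:,:2],np.ones(5)];c=np.linalg.lstsq(A,(q[:,:2]**2).sum(1),rcond=None)[0];print('circ',c[:2],np.sqrt(c[2]+c[0]**2+c[1]**2))
c=c[:2];print(np.degrees(np.arctan2(*(q[:,:2]-c).T[::-1])))
# side knob
lip=np.array([(278,592),(366,588),(290,535),(350,533)])/4+[215,95]
L=onplane(t,lip,0.022);print(L);m=(L[:2].mean(0));print('lip ang',np.degrees(np.arctan2(m[1]-c[1],m[0]-c[0])),np.linalg.norm(m[:2]-c))
# tabs in side: crop(180,130)x4
st=np.array([(398,370),(748,368),(708,530),(472,528),(566,275)])/4+[180,130]
q2=onplane(s,st,0.066);print(q2)
for i,j in ((0,3),(1,1),(2,2),(3,0)): pass
k=np.array([(302,228)])/4+[215,95]; k2=np.array([(598,206)])/4+[180,130]; print('knob tri',tri(t,k[0],s,k2[0]))
# cups: top faces
for im,n in ((t,'top'),(s,'side')):
    PP=cloud(im);hs=cv2.cvtColor(im['frame'],cv2.COLOR_RGB2HSV); m=cv2.inRange(hs,(100,100,130),(120,255,255))
    k,l,stt,cc=cv2.connectedComponentsWithStats(m)
    for i in range(1,k):
        if stt[i,4]>50: print(n,cc[i],stt[i],onplane(im,[cc[i]],0.095),np.nanmedian(PP[l==i],0))
E
```

```text
knob 175 [ 0.63652705 -0.02384248  0.30249365] [ 0.62105032 -0.03983114  0.29521926] [ 0.65312576 -0.00835681  0.30919421]
[[ 0.80029422 -0.00356823  0.066     ]
 [ 0.70864696 -0.17323303  0.066     ]
 [ 0.51944816 -0.13834853  0.066     ]
 [ 0.49511232  0.05283473  0.066     ]
 [ 0.6679476   0.1352423   0.066     ]]
circ [ 0.63829359 -0.02572796] 0.163532251593816
[   7.78903159  -64.50093042 -136.5404955   151.24669045   79.56197715]
[[ 0.443587   -0.00513068  0.022     ]
 [ 0.4448191  -0.06494504  0.022     ]
 [ 0.48214943 -0.01426714  0.022     ]
 [ 0.48248504 -0.05513345  0.022     ]]
lip ang -177.25381007311623 0.194313695316255
[[ 0.49653791  0.0524028   0.066     ]
 [ 0.80328686 -0.00289864  0.066     ]
 [ 0.71069747 -0.17486261  0.066     ]
 [ 0.52267581 -0.13685085  0.066     ]
 [ 0.67470786  0.14723628  0.066     ]]
knob tri (array([ 0.63898593, -0.02545319,  0.29561521]), np.float64(0.00272928031561237))
top [155.88010899 197.88010899] [146 188  21  21 367] [[0.56725878 0.32885689 0.095     ]] [0.5670526  0.32893161 0.09370208]
top [184.69151671 255.39845758] [174 245  22  22 389] [[0.41520559 0.25365735 0.095     ]] [0.41578614 0.25372987 0.09354274]
side [284.89583333 166.32291667] [278 163  15   8  96] [[0.56977089 0.33042567 0.095     ]] [0.57005534 0.32977474 0.09526881]
side [248.44565217 182.5       ] [242 179  15   9  92] [[0.41426221 0.25730578 0.095     ]] [0.41451791 0.25777543 0.09510478]
```

```bash
cat >> h.py <<'E'
from scipy.spatial.transform import Rotation as Ro
def pose(o=None):
    o=o or arm.get_obs(); return np.array(o['eef_pos']),Ro.from_euler('xyz',o['tool_rot']).as_matrix()
def Rtool(head,down,flip=1):
    """tool x: horizontal heading (deg) and 'down' deg below level; z horizontal. flip=1: z = left of heading"""
    h=np.radians(head);d=np.radians(down)
    x=np.array([np.cos(h)*np.cos(d),np.sin(h)*np.cos(d),-np.sin(d)]);z=flip*np.array([-np.sin(h),np.cos(h),0]);return np.c_[x,np.cross(z,x),z]
E
python3 - <<'E'
from h import *
p,R=pose();print(p);print(R.round(3))
print([a for a in dir(arm) if not a.startswith('_')])
t=load('top');P=cloud(t)
o,d=rays(t,[[0,0]])
def obj(x0,x1,y0,y1,zmin,n):
    m=(P[...,0]>x0)&(P[...,0]<x1)&(P[...,1]>y0)&(P[...,1]<y1)&(P[...,2]>zmin)
    q=P[m];print(n,q[:,:2].min(0),q[:,:2].max(0),q[:,2].max())
obj(.35,.5,-.32,-.14,.075,'jug')
obj(.38,.5,.31,.43,.075,'tea')
obj(.6,.78,.22,.38,.05,'flask')
crop(t,330,210,460,290,5,'jug0.png')
E
```

```text
[0.14229757 0.63382639 0.23045537]
[[-0.    -0.976  0.219]
 [-0.001  0.219  0.976]
 [-1.    -0.    -0.001]]
['IKError', 'get_obs', 'grip_depth']
jug [ 0.38165292 -0.26271779] [ 0.46432276 -0.2045436 ] 0.09802600759324775
tea [0.41107966 0.35107784] [0.47428585 0.41981804] 0.10587947646714224
flask [0.66718965 0.26378508] [0.75676074 0.35349172] 0.20351231071633902
```

View pics/jug0.png

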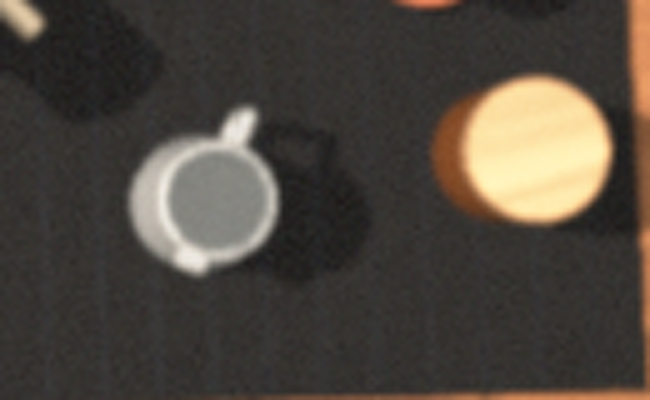

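```bash
cat >> h.py <<'E'
def rows(p0,R0,p1,R1,n,dec=2,g=None):
    """n rows; body-constant rotation, straight world line; prints tool-frame fractions rounded, returns end pose after rounding"""
    rv=Ro.from_matrix(R0.T@R1).as_rotvec()/n
    r=np.round(rv/np.radians(8),dec); p=p0.copy();R=R0.copy();out=[]
    for i in range(n):
        d=R.T@((p1-p)/(n-i)); s=np.round(d/0.025,dec); out.append(list(map(float,s))+list(map(float,r)))
        p=p+R@s*0.025; R=R@Ro.from_rotvec(r*np.radians(8)).as_matrix()
    if np.abs(np.array(out)).max()>1: print('TOO FAST',np.abs(np.array(out)).max(0))
    for o in out: print('[%s,'%g+','.join('%g'%v for v in o)+'],')
    return p,R
E
python3 - <<'E'
from h import *
w=load('wrist');T=w['world_to_cam'];o=-T[:3,:3].T@T[:3,3];p,R=pose();print('cam in tool',R.T@(o-p), 'axes',(T[:3,:3]@R).round(2))
p,R=pose()
R1=Rtool(20,80,1); 
print('seg1');p1,R1=rows(p,R,np.array([.36,.40,.32]),R1,16,g=1)
print('seg2');p2,R2=rows(p1,R1,np.array([.44,-.02,.30]),Rtool(0,65,1),18,g=1)
print(p2,R2.round(2))
E
```

```text
cam in tool [-1.43006458e-01  7.52942216e-02  9.48471948e-05] axes [[-0.   -0.    1.  ]
 [-0.29 -0.96 -0.  ]
 [ 0.96 -0.29  0.  ]]
seg1
[1,-0.22,-0.66,-0.45,-0.25,-0.02,-0.08],
[1,-0.22,-0.65,-0.47,-0.25,-0.02,-0.08],
[1,-0.21,-0.63,-0.5,-0.25,-0.02,-0.08],
[1,-0.21,-0.62,-0.52,-0.25,-0.02,-0.08],
[1,-0.2,-0.6,-0.54,-0.25,-0.02,-0.08],
[1,-0.2,-0.58,-0.56,-0.25,-0.02,-0.08],
[1,-0.19,-0.56,-0.58,-0.25,-0.02,-0.08],
[1,-0.19,-0.55,-0.59,-0.25,-0.02,-0.08],
[1,-0.18,-0.53,-0.61,-0.25,-0.02,-0.08],
[1,-0.18,-0.51,-0.63,-0.25,-0.02,-0.08],
[1,-0.17,-0.49,-0.65,-0.25,-0.02,-0.08],
[1,-0.17,-0.46,-0.66,-0.25,-0.02,-0.08],
[1,-0.17,-0.44,-0.68,-0.25,-0.02,-0.08],
[1,-0.16,-0.42,-0.69,-0.25,-0.02,-0.08],
[1,-0.16,-0.4,-0.71,-0.25,-0.02,-0.08],
[1,-0.16,-0.38,-0.72,-0.25,-0.02,-0.08],
seg2
[1,0.03,0.15,-0.94,0.13,0.04,-0.1],
[1,0.03,0.13,-0.94,0.13,0.04,-0.1],
[1,0.03,0.12,-0.94,0.13,0.04,-0.1],
[1,0.04,0.1,-0.95,0.13,0.04,-0.1],
[1,0.04,0.08,-0.95,0.13,0.04,-0.1],
[1,0.04,0.07,-0.95,0.13,0.04,-0.1],
[1,0.05,0.05,-0.95,0.13,0.04,-0.1],
[1,0.05,0.03,-0.95,0.13,0.04,-0.1],
[1,0.06,0.02,-0.95,0.13,0.04,-0.1],
[1,0.06,-0,-0.95,0.13,0.04,-0.1],
[1,0.07,-0.02,-0.95,0.13,0.04,-0.1],
[1,0.07,-0.03,-0.95,0.13,0.04,-0.1],
[1,0.08,-0.05,-0.94,0.13,0.04,-0.1],
[1,0.09,-0.06,-0.94,0.13,0.04,-0.1],
[1,0.09,-0.08,-0.94,0.13,0.04,-0.1],
[1,0.1,-0.1,-0.94,0.13,0.04,-0.1],
[1,0.11,-0.11,-0.94,0.13,0.04,-0.1],
[1,0.11,-0.13,-0.94,0.13,0.04,-0.1],
[ 0.44003158 -0.01999271  0.30003326] [[ 0.42 -0.91  0.  ]
 [-0.    0.    1.  ]
 [-0.91 -0.42 -0.  ]]
```

jog_arm:
  motion:
    - [1,-0.22,-0.66,-0.45,-0.25,-0.02,-0.08]
    - [1,-0.22,-0.65,-0.47,-0.25,-0.02,-0.08]
    - [1,-0.21,-0.63,-0.5,-0.25,-0.02,-0.08]
    - [1,-0.21,-0.62,-0.52,-0.25,-0.02,-0.08]
    - [1,-0.2,-0.6,-0.54,-0.25,-0.02,-0.08]
    - [1,-0.2,-0.58,-0.56,-0.25,-0.02,-0.08]
    - [1,-0.19,-0.56,-0.58,-0.25,-0.02,-0.08]
    - [1,-0.19,-0.55,-0.59,-0.25,-0.02,-0.08]
    - [1,-0.18,-0.53,-0.61,-0.25,-0.02,-0.08]
    - [1,-0.18,-0.51,-0.63,-0.25,-0.02,-0.08]
    - [1,-0.17,-0.49,-0.65,-0.25,-0.02,-0.08]
    - [1,-0.17,-0.46,-0.66,-0.25,-0.02,-0.08]
    - [1,-0.17,-0.44,-0.68,-0.25,-0.02,-0.08]
    - [1,-0.16,-0.42,-0.69,-0.25,-0.02,-0.08]
    - [1,-0.16,-0.4,-0.71,-0.25,-0.02,-0.08]
    - [1,-0.16,-0.38,-0.72,-0.25,-0.02,-0.08]

```text
t: 1.75
eef_pos: [0.3604, 0.3996, 0.3206]
tool_rot: [-1.608, 1.389, 0.303]
ft_force: [0.3, -0.1, -0.4]
grip_width: -0.0001
```

```bash
python3 - <<'E'
from h import *
p,R=pose();print(p,R.round(2).tolist(),arm.get_obs()['joint_positions'].round(3),arm.get_obs()['t'])
E
```

```text
[0.36039426 0.39955336 0.32058436] [[0.17, -0.93, -0.33], [0.05, -0.33, 0.94], [-0.98, -0.18, -0.01]] [-1.056 -0.066  0.091  1.717  0.12   1.347  0.928] 1.75
```

jog_arm:
  motion:
    - [1,0.03,0.15,-0.94,0.13,0.04,-0.1]
    - [1,0.03,0.13,-0.94,0.13,0.04,-0.1]
    - [1,0.03,0.12,-0.94,0.13,0.04,-0.1]
    - [1,0.04,0.1,-0.95,0.13,0.04,-0.1]
    - [1,0.04,0.08,-0.95,0.13,0.04,-0.1]
    - [1,0.04,0.07,-0.95,0.13,0.04,-0.1]
    - [1,0.05,0.05,-0.95,0.13,0.04,-0.1]
    - [1,0.05,0.03,-0.95,0.13,0.04,-0.1]
    - [1,0.06,0.02,-0.95,0.13,0.04,-0.1]
    - [1,0.06,0,-0.95,0.13,0.04,-0.1]
    - [1,0.07,-0.02,-0.95,0.13,0.04,-0.1]
    - [1,0.07,-0.03,-0.95,0.13,0.04,-0.1]
    - [1,0.08,-0.05,-0.94,0.13,0.04,-0.1]
    - [1,0.09,-0.06,-0.94,0.13,0.04,-0.1]
    - [1,0.09,-0.08,-0.94,0.13,0.04,-0.1]
    - [1,0.1,-0.1,-0.94,0.13,0.04,-0.1]
    - [1,0.11,-0.11,-0.94,0.13,0.04,-0.1]
    - [1,0.11,-0.13,-0.94,0.13,0.04,-0.1]

```text
t: 3.55
eef_pos: [0.4993, 0.0273, 0.298]
tool_rot: [-1.646, 1.197, -0.063]
ft_force: [-0.2, 0.3, -1.5]
grip_width: -0.0001
```

```bash
python3 - <<'E'
from h import *
p,R=pose();print(p,R.round(2).tolist(),arm.get_obs()['joint_positions'].round(3),arm.get_obs()['t'])
C=np.array([.6385,-.0255]); 
def at(th,r,z): t=np.radians(th); return np.array([C[0]+r*np.cos(t),C[1]+r*np.sin(t),z])
R1=Rtool(5,65,1)
print('seg3');p3,R3=rows(p,R,np.array([.47,-.16,.17]),R1,9,g=1); print(p3)
tgt=at(-124,.172,.06);print('start',tgt)
p4,R4=rows(p3,R3,tgt,R1,6,g=1);print(p4)
E
```

```text
[0.49925869 0.0273193  0.29802005] [[0.36, -0.93, -0.01], [-0.02, -0.02, 1.0], [-0.93, -0.36, -0.03]] [ 0.013 -0.301 -0.144  1.993  0.032  1.079  1.441] 3.55
seg3
[1,0.5,0.34,-0.82,-0.05,-0.05,-0.05],
[1,0.49,0.35,-0.82,-0.05,-0.05,-0.05],
[1,0.49,0.36,-0.82,-0.05,-0.05,-0.05],
[1,0.48,0.37,-0.82,-0.05,-0.05,-0.05],
[1,0.47,0.38,-0.82,-0.05,-0.05,-0.05],
[1,0.46,0.39,-0.82,-0.05,-0.05,-0.05],
[1,0.45,0.4,-0.82,-0.05,-0.05,-0.05],
[1,0.44,0.4,-0.81,-0.05,-0.05,-0.05],
[1,0.44,0.41,-0.82,-0.05,-0.05,-0.05],
[ 0.47008899 -0.16000516  0.16991653]
start [ 0.54231882 -0.16809446  0.06      ]
[1,0.86,-0.12,-0.1,-0,0.01,-0],
[1,0.87,-0.12,-0.1,-0,0.01,-0],
[1,0.86,-0.12,-0.1,-0,0.01,-0],
[1,0.87,-0.12,-0.1,-0,0.01,-0],
[1,0.86,-0.13,-0.09,-0,0.01,-0],
[1,0.87,-0.12,-0.1,-0,0.01,-0],
[ 0.54228713 -0.1681708   0.05988702]
```

```bash
cat > kin.py <<'E'
from h import *
import json,itertools
from scipy.optimize import least_squares
D=[([-1.33592725,.3216839,-.07009354,1.45139317,.02262517,1.37077467,-.05692125],[0.14229757,0.63382639,0.23045537],[-3.06932427,1.56932388,-1.71928057]),
([-1.056,-0.066,0.091,1.717,0.12,1.347,0.928],[0.36039426,0.39955336,0.32058436],[-1.608,1.389,.303]),
([0.013,-0.301,-0.144,1.993,0.032,1.079,1.441],[0.49925869,0.0273193,0.29802005],[-1.646,1.197,-.063])]
rz=lambda a:Ro.from_euler('z',a).as_matrix(); ry=lambda a:Ro.from_euler('y',a).as_matrix()
TL=np.array([[0,0,-1],[0,1,0],[1,0,0.]])  # cols tool x,y,z in local
def fk(q,pr,s=(-1,-1,-1,-1)):
    h,b,L1,e1,L2,e2,L3,w=pr
    R=rz(s[0]*q[0])@ry(q[1]); p=np.array([0,0,h])+rz(s[0]*q[0])@[b,0,0]
    R=R@rz(s[1]*q[2]); p=p+R@[e1,0,L1]; R=R@ry(q[3]); p=p+R@[e2,0,L2]
    R=R@rz(s[2]*q[4]); R=R@ry(q[5]); p=p+R@[w,0,L3]; R=R@rz(s[3]*q[6]); return p,R@TL
E
python3 - <<'E'
from kin import *
for s in itertools.product([1,-1],repeat=3):
    s=(-1,)+s; e=[Ro.from_matrix(fk(q,[0]*8,s)[1].T@Ro.from_euler('xyz',r).as_matrix()).magnitude() for q,p,r in D]; print(s,np.round(e,3))
E
```

```text
(-1, 1, 1, 1) [0.028 1.74  3.084]
(-1, 1, 1, -1) [0.142 0.279 0.319]
(-1, 1, -1, 1) [0.048 1.676 3.114]
(-1, 1, -1, -1) [0.14  0.182 0.288]
(-1, -1, 1, 1) [0.114 1.919 2.912]
(-1, -1, 1, -1) [0.045 0.24  0.064]
(-1, -1, -1, 1) [0.114 1.856 2.882]
(-1, -1, -1, -1) [0.    0.001 0.001]
```

```bash
cat >> kin.py <<'E'
import os
F='data.json'
def log():
    o=arm.get_obs(); L=json.load(open(F)) if os.path.exists(F) else []
    L.append([list(map(float,o['joint_positions'])),list(map(float,o['eef_pos'])),list(map(float,o['tool_rot']))]); json.dump(L,open(F,'w'))
    return o
def fit():
    A=D+(json.load(open(F)) if os.path.exists(F) else [])
    def f(x):
        return np.concatenate([100*(fk(q,x)[0]-np.array(p)) for q,p,r in A]+[0.02*(x-x0)])
    x0=np.array([.33,0,.35,0,.35,0,.25,0]); r=least_squares(f,x0); return r.x,max(np.linalg.norm(fk(q,r.x)[0]-np.array(p)) for q,p,_ in A)
LO=np.array([-2.86,-.3,-1.38,.06,-1.56,.09,-2.69]);HI=np.array([2.86,2.09,1.24,2.45,4.7,2.05,2.69])
def ik(p,R,q0,pr,mar=0.02):
    def f(q):
        a,B=fk(q,pr); return np.r_[(a-p)*20,Ro.from_matrix(B.T@R).as_rotvec()*5,0.02*(q-q0)]
    r=least_squares(f,np.clip(q0,LO+mar+.01,HI-mar-.01),bounds=(LO+mar,HI-mar)); a,B=fk(r.x,pr)
    return r.x,np.linalg.norm(a-p)*1000,np.degrees(Ro.from_matrix(B.T@R).magnitude())
E
python3 - <<'E'
from kin import *
x,e=fit();print(x.round(4),e)
q=arm.get_obs()['joint_positions']
C=np.array([.6385,-.0255])
def at(th,r,z): t=np.radians(th); return np.array([C[0]+r*np.cos(t),C[1]+r*np.sin(t),z])
for th,hd,fl in ((-124,5,1),(-170,5,1),(160,0,1),(160,0,-1)):
    print('push',th,*[np.round(v,2) for v in ik(at(th,.172,.06),Rtool(hd,65,fl),q,x)])
for th,hd in ((146.75,-33.25),(-141.25,38.75)):
  for fl in (1,-1):
    for s in (0,.05,.1,.12):
      er=np.array([np.cos(np.radians(th)),np.sin(np.radians(th)),0]);pz=er*.5736+np.array([0,0,.819]);tip=at(th,.112,.2)
      P=tip+pz*(s+5e-3-.05)+er*.819*.008-np.array([0,0,.574*.008])
      print('hang',th,fl,s,P.round(3),*[np.round(v,2) for v in ik(P,Rtool(hd,55,fl),q,x)])
E
```

```text
[0.4858 0.1055 0.6432 0.0293 0.4328 0.166  0.6081 0.073 ] 0.019409805708421213
push -124 [ 0.91  0.35 -0.67  2.27  0.27  0.19  1.71] 0.01 0.0
push -170 [ 0.6   0.23 -0.48  2.43 -0.07  0.13  1.88] 5.19 2.61
push 160 [-0.26  0.19  0.19  2.43  0.03  0.15  1.46] 6.12 3.16
push 160 [ 0.21  0.56 -1.36  2.43  1.19  0.91  2.67] 16.5 8.36
hang 146.75 1 0 [0.561 0.025 0.159] [-1.37  0.43  1.22  2.17  0.11  0.39  0.63] 0.01 0.0
hang 146.75 1 0.05 [0.537 0.041 0.2  ] [-0.96  0.17  0.15  2.26  0.86  0.8  -0.47] 0.02 0.01
hang 146.75 1 0.1 [0.513 0.057 0.24 ] [-0.83  0.06 -0.15  2.21  0.75  1.01 -0.44] 0.01 0.01
hang 146.75 1 0.12 [0.503 0.063 0.257] [-0.79  0.02 -0.23  2.19  0.71  1.08 -0.42] 0.01 0.01
hang 146.75 -1 0 [0.561 0.025 0.159] [-0.53  0.38 -0.57  2.37  1.14  0.92  2.12] 0.01 0.0
hang 146.75 -1 0.05 [0.537 0.041 0.2  ] [-0.49  0.23 -0.65  2.29  0.92  1.02  2.35] 0.0 0.0
hang 146.75 -1 0.1 [0.513 0.057 0.24 ] [-0.46  0.11 -0.72  2.21  0.76  1.12  2.52] 0.0 0.0
hang 146.75 -1 0.12 [0.503 0.063 0.257] [-0.45  0.06 -0.73  2.17  0.71  1.17  2.57] 0.0 0.0
hang -141.25 1 0 [ 0.566 -0.084  0.159] [ 1.49  0.6  -1.29  2.03  0.11  0.57  2.52] 0.01 0.0
hang -141.25 1 0.05 [ 0.544 -0.101  0.2  ] [ 1.61  0.53 -1.33  1.98 -0.03  0.7   2.67] 0.01 0.0
hang -141.25 1 0.1 [ 0.521 -0.119  0.24 ] [-0.7  -0.28  1.22  1.97 -0.02  0.94  2.67] 27.65 18.34
hang -141.25 1 0.12 [ 0.512 -0.127  0.257] [-0.69 -0.28  1.22  1.92 -0.02  1.01  2.67] 25.81 18.31
hang -141.25 -1 0 [ 0.566 -0.084  0.159] [ 0.71  0.38  0.31  2.17 -0.94  0.95  0.81] 0.0 0.0
hang -141.25 -1 0.05 [ 0.544 -0.101  0.2  ] [ 0.71  0.28  0.38  2.12 -0.83  1.07  0.71] 0.0 0.0
hang -141.25 -1 0.1 [ 0.521 -0.119  0.24 ] [ 0.71  0.2   0.43  2.06 -0.74  1.19  0.63] 0.0 0.0
hang -141.25 -1 0.12 [ 0.512 -0.127  0.257] [ 0.71  0.17  0.45  2.03 -0.71  1.24  0.6 ] 0.0 0.0
```

jog_arm:
  motion:
    - [1,0.48,0.36,-0.82,-0.05,-0.05,-0.05]
    - [1,0.48,0.36,-0.82,-0.05,-0.05,-0.05]
    - [1,0.48,0.36,-0.82,-0.05,-0.05,-0.05]
    - [1,0.48,0.37,-0.82,-0.05,-0.05,-0.05]
    - [1,0.47,0.38,-0.82,-0.05,-0.05,-0.05]

```text
t: 4.05
eef_pos: [0.4892, -0.0772, 0.2257]
tool_rot: [-1.591, 1.171, 0.034]
ft_force: [-0.3, -0.0, -0.6]
grip_width: 0.0002
```

```bash
python3 -c "
from kin import *
o=log();print(o['joint_positions'].round(2));print(pose()[1].round(2).tolist());print(fit())"
```

```text
[ 0.21 -0.29 -0.04  2.14 -0.11  0.9   1.84]
[[0.39, -0.92, -0.05], [0.01, -0.05, 1.0], [-0.92, -0.39, -0.01]]
(array([ 0.35211011,  0.08231622,  0.53625618, -0.01795084,  0.44769365,
        0.07614195,  0.46660031,  0.00580236]), np.float64(0.0329016967780247))
```

jog_arm:
  motion:
    - [1,0.46,0.39,-0.82,-0.05,-0.05,-0.05]
    - [1,0.45,0.4,-0.82,-0.05,-0.05,-0.05]
    - [1,0.44,0.4,-0.82,-0.05,-0.05,-0.05]
    - [1,0.44,0.4,-0.82,-0.05,-0.05,-0.05]

```text
t: 4.45
eef_pos: [0.4762, -0.1601, 0.169]
tool_rot: [-1.555, 1.142, 0.104]
ft_force: [-0.1, -0.1, -0.9]
grip_width: 0.0001
```

```bash
python3 -c "
from kin import *
o=log();print(o['joint_positions'].round(2));print(pose()[1].round(2).tolist());print(fit())"
```

```text
[ 0.23 -0.22  0.17  2.21 -0.23  0.79  2.2 ]
[[0.41, -0.91, -0.09], [0.04, -0.08, 1.0], [-0.91, -0.42, 0.01]]
(array([ 0.2551078 , -0.01486724,  0.47550671, -0.0876239 ,  0.49793269,
        0.00176861,  0.39406528, -0.11255067]), np.float64(0.02974345541860357))
```

```bash
python3 - <<'E'
from kin import *
p,R=pose()
C=np.array([.6385,-.0255])
def at(th,r,z): t=np.radians(th); return np.array([C[0]+r*np.cos(t),C[1]+r*np.sin(t),z])
tgt=at(-122,.172,.062);print('start',tgt)
p4,R4=rows(p,R,tgt,Rtool(5,66,1),6,g=1);print(p4)
E
```

```text
start [ 0.54735389 -0.17136427  0.062     ]
[1,0.84,-0.13,-0.12,0,0.01,0.01],
[1,0.84,-0.13,-0.12,0,0.01,0.01],
[1,0.84,-0.13,-0.12,0,0.01,0.01],
[1,0.84,-0.13,-0.12,0,0.01,0.01],
[1,0.85,-0.13,-0.12,0,0.01,0.01],
[1,0.84,-0.13,-0.12,0,0.01,0.01],
[ 0.54725483 -0.17145183  0.06198898]
```

jog_arm:
  motion:
    - [1,0.8,-0.1,-0.3,0,0.01,0]
    - [1,0.84,-0.13,-0.25,0,0.01,0]
    - [1,0.84,-0.13,-0.12,0,0.01,0]
    - [1,0.84,-0.13,-0.05,0,0.01,0]
    - [1,0.85,-0.13,0,0,0.01,0]
    - [1,0.84,-0.13,0,0,0.01,0]

```text
t: 5.05
eef_pos: [0.5473, -0.1707, 0.0625]
tool_rot: [-1.574, 1.143, 0.084]
ft_force: [0.3, -0.2, 0.2]
grip_width: 0.0002
```

```bash
python3 - <<'E'
from kin import *
o=log();print(o['joint_positions'].round(2),o['ft_force'].round(1))
s=grab('side');crop(s,200,170,400,320,4,'side1.png')
t=grab('top');crop(t,215,95,365,250,4,'top1.png')
E
```

```text
[ 0.19  0.08  0.19  2.18 -0.4   0.53  2.34] [ 0.3 -0.2  0.2]
```

View pics/side1.png

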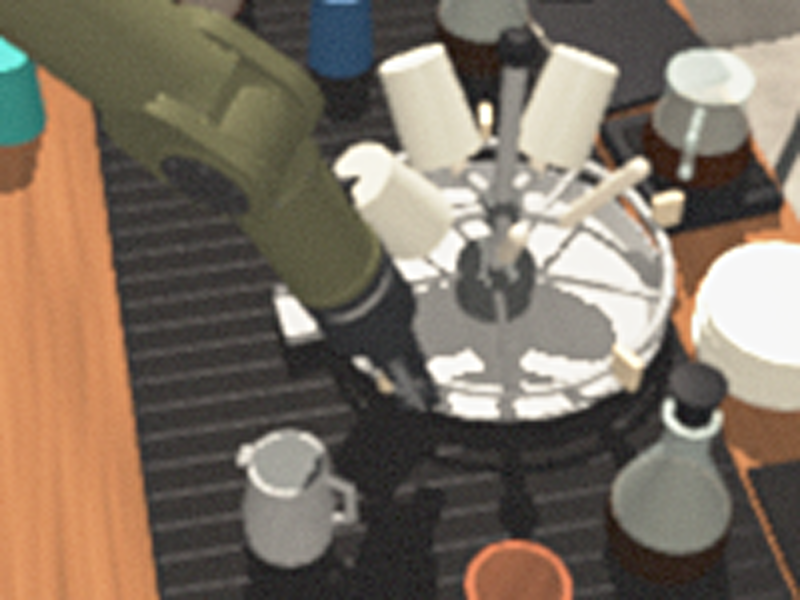

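View pics/top1.png

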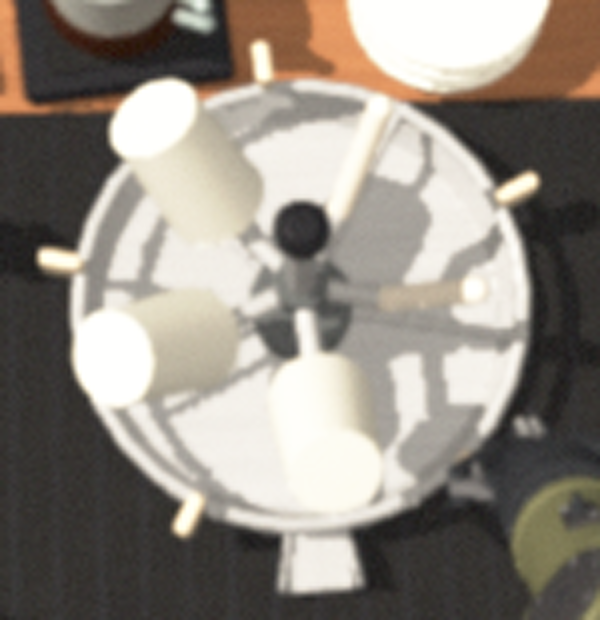

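```bash
cat > arc.py <<'E'
from kin import *
C=np.array([.6385,-.0255])
def at(th,r,z): t=np.radians(th); return np.array([C[0]+r*np.cos(t),C[1]+r*np.sin(t),z])
def arc(th0,th1,r,z,h1,n,ramp=3,g=1,down=66,fl=1):
    p,R=pose(); w=np.ones(n); w[:ramp]=np.linspace(.4,1,ramp); w[-ramp:]=np.linspace(1,.4,ramp); u=np.cumsum(w)/w.sum()
    rv=np.round(Ro.from_matrix(R.T@Rtool(h1,down,fl)).as_rotvec()/n/np.radians(8),2)
    for k in u:
        s=np.round(R.T@(at(th0+(th1-th0)*k,r,z)-p)/.025,2); print('[%g,'%g+','.join('%g'%v for v in s)+','+','.join('%g'%v for v in rv)+'],')
        p=p+R@s*.025; R=R@Ro.from_rotvec(rv*np.radians(8)).as_matrix()
    print(p)
E
python3 - <<'E'
from arc import *
arc(-122,-200.5,.171,.062,-5,20)
E
```

```text
[1,-0.09,0.06,0.08,0.06,0.03,0],
[1,-0.11,0.25,0.23,0.06,0.03,0],
[1,-0.16,0.35,0.35,0.06,0.03,0],
[1,-0.14,0.32,0.38,0.06,0.03,0],
[1,-0.14,0.3,0.39,0.06,0.03,0],
[1,-0.12,0.27,0.42,0.06,0.03,0],
[1,-0.12,0.25,0.44,0.06,0.03,0],
[1,-0.1,0.22,0.45,0.06,0.03,0],
[1,-0.08,0.2,0.47,0.06,0.03,0],
[1,-0.08,0.16,0.48,0.06,0.03,0],
[1,-0.06,0.14,0.49,0.06,0.03,0],
[1,-0.05,0.11,0.5,0.06,0.03,0],
[1,-0.04,0.07,0.51,0.06,0.03,0],
[1,-0.02,0.05,0.51,0.06,0.03,0],
[1,-0.01,0.01,0.52,0.06,0.03,0],
[1,0,-0.02,0.51,0.06,0.03,0],
[1,0.02,-0.05,0.51,0.06,0.03,0],
[1,0.03,-0.07,0.51,0.06,0.03,0],
[1,0.03,-0.08,0.35,0.06,0.03,0],
[1,0.02,-0.04,0.2,0.06,0.03,0],
[0.47817638 0.03430693 0.062068  ]
```

jog_arm:
  motion:
    - [1,-0.09,0.06,0.08,0.06,0.03,0]
    - [1,-0.11,0.25,0.23,0.06,0.03,0]
    - [1,-0.16,0.35,0.35,0.06,0.03,0]
    - [1,-0.14,0.32,0.38,0.06,0.03,0]
    - [1,-0.14,0.3,0.39,0.06,0.03,0]
    - [1,-0.12,0.27,0.42,0.06,0.03,0]
    - [1,-0.12,0.25,0.44,0.06,0.03,0]

```text
t: 5.85
eef_pos: [0.4942, -0.117, 0.0666]
tool_rot: [-1.582, 1.139, 0.009]
ft_force: [0.7, -2.0, 0.2]
grip_width: -0.0
```

```bash
python3 - <<'E'
from arc import *
o=log();print(o['joint_positions'].round(2),o['ft_force'].round(1))
t=grab('top');crop(t,215,95,365,250,4,'top2.png')
p,R=pose();print(p,np.degrees(np.arctan2(p[1]-C[1],p[0]-C[0])),np.hypot(*(p[:2]-C)))
E
```

```text
[ 0.13 -0.08  0.13  2.33 -0.22  0.48  2.02] [ 0.7 -2.   0.2]
[ 0.49277135 -0.11481319  0.06577813] -148.49698292795426 0.17092011451366532
```

View pics/top2.png

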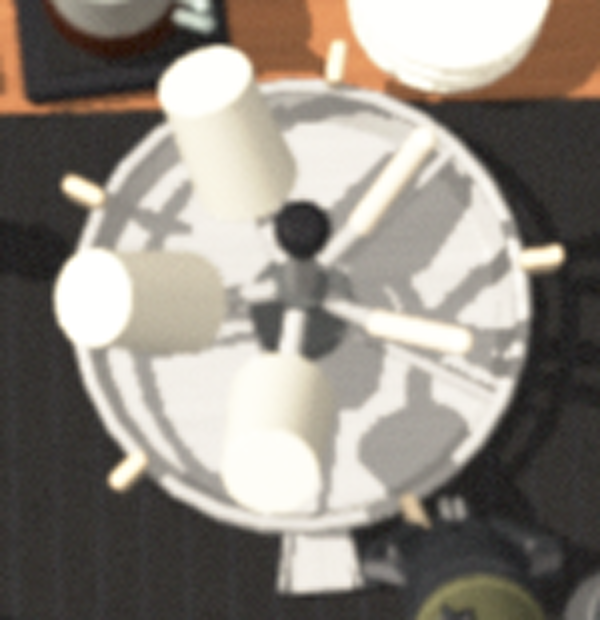

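```bash
python3 - <<'E'
from arc import *
arc(-148.5,-200.5,.172,.06,-5,13,ramp=2,down=72)
E
```

```text
[1,0.15,0.22,0.16,0.06,0.02,0.06],
[1,-0.1,0.22,0.48,0.06,0.02,0.06],
[1,-0.08,0.19,0.48,0.06,0.02,0.06],
[1,-0.07,0.16,0.5,0.06,0.02,0.06],
[1,-0.05,0.13,0.51,0.06,0.02,0.06],
[1,-0.04,0.09,0.52,0.06,0.02,0.06],
[1,-0.03,0.07,0.53,0.06,0.02,0.06],
[1,-0.01,0.03,0.53,0.06,0.02,0.06],
[1,0.01,-0.01,0.52,0.06,0.02,0.06],
[1,0.01,-0.04,0.53,0.06,0.02,0.06],
[1,0.03,-0.07,0.53,0.06,0.02,0.06],
[1,0.04,-0.1,0.51,0.06,0.02,0.06],
[1,0.01,-0.05,0.21,0.06,0.02,0.06],
[0.4773214  0.03481997 0.06009429]
```

jog_arm:
  motion:
    - [1,0.15,0.22,0.2,0.06,0.02,0.06]
    - [1,-0.1,0.22,0.48,0.06,0.02,0.06]
    - [1,-0.08,0.19,0.48,0.06,0.02,0.06]
    - [1,-0.07,0.16,0.5,0.06,0.02,0.06]
    - [1,-0.05,0.13,0.51,0.06,0.02,0.06]
    - [1,-0.04,0.09,0.52,0.06,0.02,0.06]
    - [1,-0.03,0.07,0.53,0.06,0.02,0.06]
    - [1,-0.01,0.03,0.53,0.06,0.02,0.06]
    - [1,0.01,-0.01,0.52,0.06,0.02,0.06]
    - [1,0.01,-0.04,0.53,0.06,0.02,0.06]
    - [1,0.03,-0.07,0.53,0.06,0.02,0.06]
    - [1,0.04,-0.1,0.51,0.06,0.02,0.06]
    - [1,0.01,-0.05,0.21,0.06,0.02,0.06]

```text
t: 7.2
eef_pos: [0.4793, 0.0347, 0.0602]
tool_rot: [-1.563, 1.25, -0.087]
ft_force: [0.3, -0.0, 0.0]
grip_width: 0.0
```

```bash
python3 - <<'E'
from arc import *
o=log();print(o['joint_positions'].round(2),o['ft_force'].round(1))
t=grab('top');crop(t,215,95,365,250,4,'top3.png')
s=grab('side');crop(s,200,150,400,300,4,'side3.png')
p,R=pose();print(p,np.degrees(np.arctan2(p[1]-C[1],p[0]-C[0])),np.hypot(*(p[:2]-C)))
E
```

```text
[ 0.04 -0.07 -0.23  2.3   0.12  0.6   1.2 ] [ 0.3 -0.   0. ]
[0.47933158 0.0345143  0.05988146] 159.34109730695582 0.17010674015710656
```

View pics/top3.png

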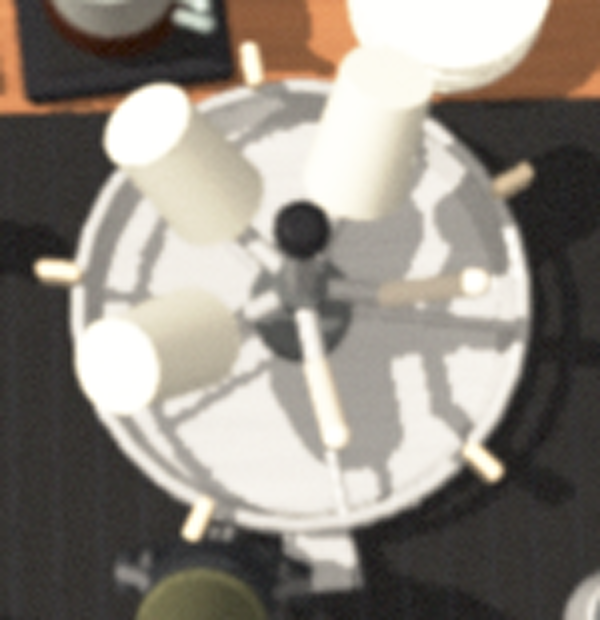

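View pics/side3.png

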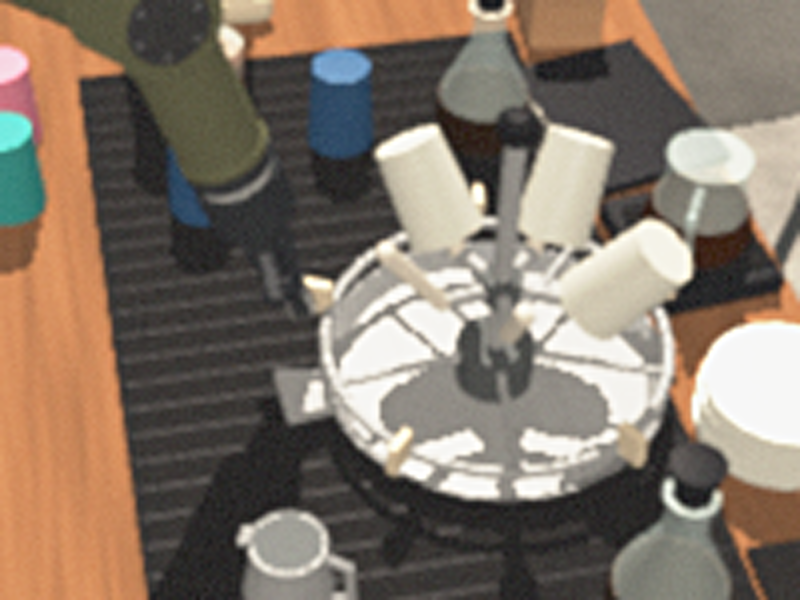

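```bash
cat >> arc.py <<'E'
def carrier(tabs,im,z=.066):
    q=onplane(im,np.array(tabs)/4+[215,95],z); a=np.degrees(np.arctan2(q[:,1]-C[1],q[:,0]-C[0])); b=(a%72); print('tabs',a.round(1),'mod72',b.round(1),'r',np.hypot(*(q[:,:2]-C).T).round(3))
    return a
E
python3 - <<'E'
from arc import *
t=load('top')
carrier([(250,62),(514,180),(484,460),(198,518),(58,270)],t)
E
```

```text
tabs [  10.5  -62.5 -133.6  153.9   82. ] mod72 [10.5  9.5 10.4  9.9 10. ] r [0.165 0.164 0.163 0.163 0.164]
```

```bash
python3 - <<'E'
from arc import *
arc(159.3,118.5,.170,.06,-45,13,ramp=2,down=70)
E
```

```text
[1,0.01,-0.05,0.16,0.36,0.13,-0.02],
[1,0.04,-0.1,0.4,0.36,0.13,-0.02],
[1,0.03,-0.11,0.39,0.36,0.13,-0.02],
[1,0.04,-0.11,0.4,0.36,0.13,-0.02],
[1,0.04,-0.11,0.39,0.36,0.13,-0.02],
[1,0.04,-0.11,0.39,0.36,0.13,-0.02],
[1,0.04,-0.12,0.39,0.36,0.13,-0.02],
[1,0.04,-0.12,0.39,0.36,0.13,-0.02],
[1,0.04,-0.12,0.39,0.36,0.13,-0.02],
[1,0.04,-0.12,0.39,0.36,0.13,-0.02],
[1,0.04,-0.13,0.39,0.36,0.13,-0.02],
[1,0.05,-0.13,0.39,0.36,0.13,-0.02],
[1,0.02,-0.05,0.15,0.36,0.13,-0.02],
[0.55744457 0.12378874 0.0600047 ]
```

jog_arm:
  motion:
    - [1,0.01,-0.05,0.16,0.36,0.13,-0.02]
    - [1,0.04,-0.1,0.4,0.36,0.13,-0.02]
    - [1,0.03,-0.11,0.39,0.36,0.13,-0.02]
    - [1,0.04,-0.11,0.4,0.36,0.13,-0.02]
    - [1,0.04,-0.11,0.39,0.36,0.13,-0.02]
    - [1,0.04,-0.11,0.39,0.36,0.13,-0.02]
    - [1,0.04,-0.12,0.39,0.36,0.13,-0.02]
    - [1,0.04,-0.12,0.39,0.36,0.13,-0.02]
    - [1,0.04,-0.12,0.39,0.36,0.13,-0.02]
    - [1,0.04,-0.12,0.39,0.36,0.13,-0.02]
    - [1,0.04,-0.13,0.39,0.36,0.13,-0.02]
    - [1,0.05,-0.13,0.39,0.36,0.13,-0.02]
    - [1,0.02,-0.05,0.15,0.36,0.13,-0.02]

```text
t: 8.6
eef_pos: [0.5571, 0.1229, 0.059]
tool_rot: [-1.582, 1.213, -0.801]
ft_force: [-2.3, 0.1, 0.9]
grip_width: 0.0001
```

```bash
python3 - <<'E'
from arc import *
o=log();print(o['joint_positions'].round(2),o['ft_force'].round(1))
t=grab('top');crop(t,215,95,365,250,4,'top4.png')
p,R=pose();print(p,np.degrees(np.arctan2(p[1]-C[1],p[0]-C[0])),np.hypot(*(p[:2]-C)))
E
```

```text
[-0.17  0.25 -0.34  1.98  0.55  0.91 -0.06] [-2.3  0.1  0.9]
[0.55758815 0.12360014 0.05899224] 118.48726057413725 0.16963956301708066
```

View pics/top4.png

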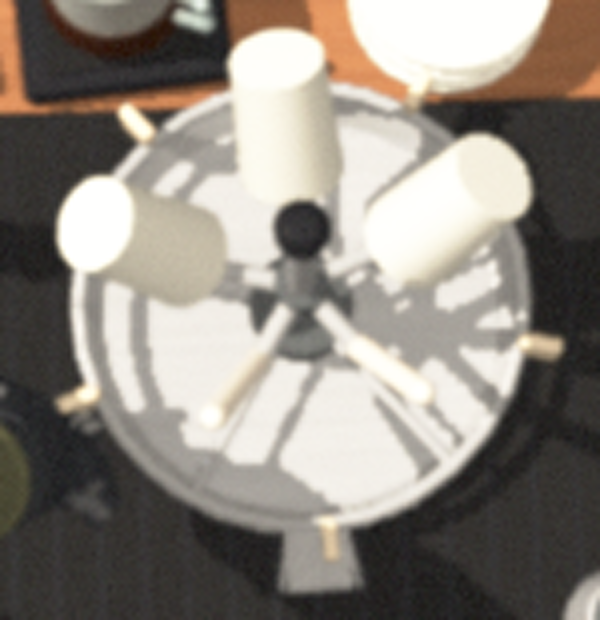

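```bash
python3 - <<'E'
from arc import *
t=load('top')
carrier([(136,124),(418,94),(541,347),(330,540),(76,400)],t)
lip=np.array([(278,592),(364,590),(282,535),(350,533)])/4+[215,95]
L=onplane(t,lip,0.025);m=L[:2].mean(0);print(L.round(4),np.degrees(np.arctan2(m[1]-C[1],m[0]-C[0])))
# pegs: tip round px; two rays on peg: root(crop) and tip
for nm,tip in (('a',(211,415)),('b',(421,394))):
    print(nm,onplane(t,[np.array(tip)/4+[215,95]],.2))
E
```

```text
tabs [  41.7  -31.2 -103.5 -174.7  113.4] mod72 [41.7 40.8 40.5 41.3 41.4] r [0.162 0.16  0.163 0.164 0.165]
[[ 0.4435 -0.0051  0.025 ]
 [ 0.4434 -0.0634  0.025 ]
 [ 0.4821 -0.0088  0.025 ]
 [ 0.4823 -0.055   0.025 ]] -177.41796983999828
a [[0.5448357  0.03140234 0.2       ]]
b [[ 0.55424687 -0.09491785  0.2       ]]
```

jog_arm:
  motion:
    - [1,0,0,0.16,0,0,0]
    - [1,0,0,0.14,0,0,0]
    - [1,-0.1,0.1,-0.3,0,0,0]

```text
t: 8.95
eef_pos: [0.555, 0.1258, 0.0605]
tool_rot: [-1.578, 1.213, -0.795]
ft_force: [0.3, 0.7, 0.4]
grip_width: 0.0001
```

```bash
python3 - <<'E'
from arc import *
o=log();print(o['joint_positions'].round(2),o['ft_force'].round(1))
p,R=pose()
p1=np.array([.50,.17,.15]);R1=Rtool(-33,89,1)
p1,R1=rows(p,R,p1,R1,5,g=-1)
print();p2,R2=rows(p1,R1,np.array([.415,.2555,.14]),Rtool(-33,89.9,1),5,g=-1)
print();rows(p2,R2,np.array([.415,.2555,.045]),Rtool(-33,89.9,1),5,g=-1)
E
```

```text
[-0.17  0.24 -0.35  1.98  0.55  0.91 -0.06] [0.3 0.7 0.4]
[-1,-0.87,0.28,-0.06,-0.3,-0.06,0.48],
[-1,-0.85,0.33,-0.05,-0.3,-0.06,0.48],
[-1,-0.82,0.39,-0.02,-0.3,-0.06,0.48],
[-1,-0.79,0.45,0,-0.3,-0.06,0.48],
[-1,-0.76,0.5,0.03,-0.3,-0.06,0.48],

[-1,0.06,0.94,0.2,0,-0,0.03],
[-1,0.06,0.94,0.2,0,-0,0.03],
[-1,0.07,0.95,0.21,0,-0,0.03],
[-1,0.07,0.94,0.2,0,-0,0.03],
[-1,0.08,0.95,0.21,0,-0,0.03],

[-1,0.76,-0,0,0,-0,-0],
[-1,0.76,-0,0,0,-0,-0],
[-1,0.76,-0,0,0,-0,-0],
[-1,0.76,-0,0,0,-0,-0],
[-1,0.76,-0,0,0,-0,-0],
```

jog_arm:
  motion:
    - [1,-0.87,0.28,-0.06,-0.3,-0.06,0.48]
    - [1,-0.85,0.33,-0.05,-0.3,-0.06,0.48]
    - [1,-0.82,0.39,-0.02,-0.3,-0.06,0.48]
    - [1,-0.79,0.45,0,-0.3,-0.06,0.48]
    - [1,-0.76,0.5,0.03,-0.3,-0.06,0.48]
    - [-1,0.06,0.94,0.2,0,0,0.03]
    - [-1,0.06,0.94,0.2,0,0,0.03]
    - [-1,0.07,0.95,0.2,0,0,0.03]
    - [-1,0.07,0.94,0.2,0,0,0.03]
    - [-1,0.08,0.95,0.2,0,0,0.03]

```text
t: 9.95
eef_pos: [0.4132, 0.2553, 0.14]
tool_rot: [-2.701, 1.57, -1.705]
ft_force: [0.2, 0.1, -0.7]
grip_width: 0.0721
```

```bash
python3 - <<'E'
from arc import *
o=log();print(o['joint_positions'].round(2),o['ft_force'].round(1),o['t'])
p,R=pose();print(p,R.round(2).tolist())
w=grab('wrist');save(w,'w5.png');t=grab('top');crop(t,215,95,365,250,4,'top5.png')
for im,n in ((w,'w'),(t,'top')):
    PP=cloud(im);hs=cv2.cvtColor(im['frame'],cv2.COLOR_RGB2HSV); m=cv2.inRange(hs,(100,100,130),(120,255,255))
    k,l,stt,cc=cv2.connectedComponentsWithStats(m)
    for i in range(1,k):
        if stt[i,4]>50: print(n,cc[i],stt[i],onplane(im,[cc[i]],0.095),np.nanmedian(PP[l==i],0))
rows(p,R,np.array([.415,.2555,.045]),Rtool(-33,89.9,1),5,g=-1)
E
```

```text
[-0.11  0.07 -0.51  1.95  0.04  1.14  0.36] [ 0.2  0.1 -0.7] 9.95
[0.4131928  0.2553295  0.13996922] [[-0.0, -0.84, 0.54], [-0.0, 0.54, 0.84], [-1.0, -0.0, -0.0]]
w [284.57820763 231.29585305] [ 237  169   92  114 7186] [[0.41120559 0.26139268 0.095     ]] [0.41136555 0.26166148 0.09542354]
w [487.3218599  305.89794686] [ 435  258   94   98 1656] [[0.53061889 0.34702106 0.095     ]] [0.54799798 0.35306866 0.07903659]
top [155.88010899 197.88010899] [146 188  21  21 367] [[0.56725878 0.32885689 0.095     ]] [0.56761788 0.32930372 0.09378037]
top [185.80392157 247.45098039] [181 245  11   8  51] [[0.43569926 0.25056779 0.095     ]] [0.43671647 0.25060806 0.0938124 ]
[-1,0.76,-0.01,0.01,0,-0,-0],
[-1,0.76,-0.01,0.01,0,-0,-0],
[-1,0.76,-0.01,0.01,0,-0,-0],
[-1,0.76,-0.01,0.01,0,-0,-0],
[-1,0.76,-0.01,0.01,0,-0,-0],
```

View pics/w5.png

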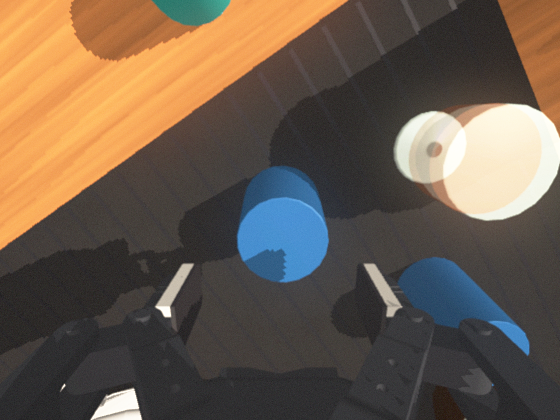

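View pics/top5.png

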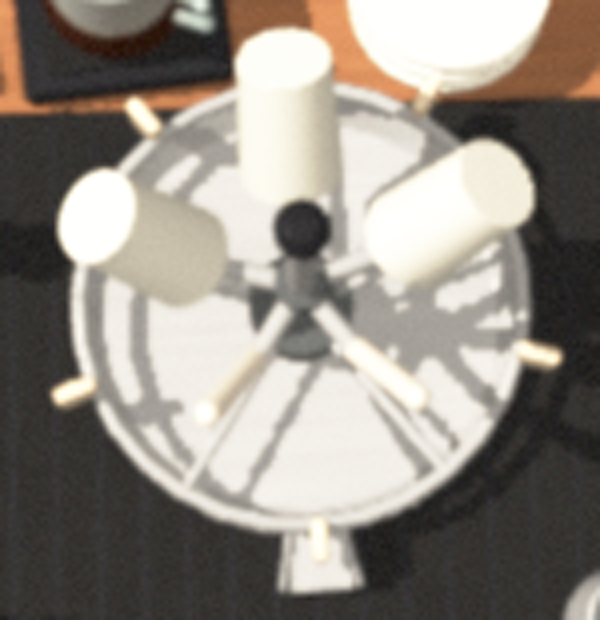

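```bash
python3 - <<'E'
from arc import *
w=load('wrist');print(onplane(w,[(283,240)],.095))
carrier([(142,118),(427,92),(540,353),(319,540),(73,393)],load('top'))
t=load('top')
for nm,tip in (('a',(207,412)),('b',(414,399))):
    print(nm,onplane(t,[np.array(tip)/4+[215,95]],.2))
E
```

```text
[[0.41558196 0.25740735 0.095     ]]
tabs [  39.7  -32.8 -104.9 -177.3  111.6] mod72 [39.7 39.2 39.1 38.7 39.6] r [0.163 0.164 0.164 0.163 0.165]
a [[0.54671155 0.03376529 0.2       ]]
b [[ 0.55133384 -0.0906239   0.2       ]]
```

jog_arm:
  motion:
    - [-1,0.76,-0.01,0.02,0,0,0]
    - [-1,0.76,-0.01,0.02,0,0,0]
    - [-1,0.76,-0.01,0.02,0,0,0]
    - [-1,0.76,-0.01,0.02,0,0,0]
    - [-1,0.76,-0.01,0.01,0,0,0]
    - [-1,0,0,0,0,0,0]
    - [0.8,0,0,0,0,0,0]
    - [0.8,0,0,0,0,0,0]
    - [0.8,0,0,0,0,0,0]
    - [0.8,0,0,0,0,0,0]
    - [0.8,0,0,0,0,0,0]
  newtons: 40

```text
t: 11.15
eef_pos: [0.4174, 0.2564, 0.0465]
tool_rot: [-1.809, 1.569, -0.814]
ft_force: [-1.3, -1.7, 5.9]
grip_width: 0.0601
```

```bash
python3 - <<'E'
from arc import *
o=log();print(o['joint_positions'].round(2),o['ft_force'].round(1),o['t'])
w=grab('wrist');save(w,'w6.png')
E
```

```text
[-0.14  0.2  -0.5   2.03  0.12  0.94  0.29] [-1.3 -1.7  5.9] 11.15
```

View pics/w6.png

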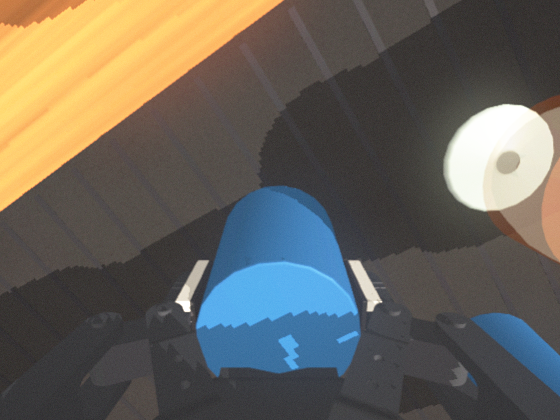

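```bash
python3 - <<'E'
from arc import *
s=grab('side');crop(s,230,165,390,285,5,'side6.png')
t=grab('top');crop(t,240,120,340,220,6,'top6.png')
for im,n,(x0,y0),k in ((s,'s',(230,165),5),(t,'t',(240,120),6)):
    for th in (147.3,-140.7):
        a=proj(im,[at(th,.055,.118),at(th,.1124,.200)]);print(n,th,((a-[x0,y0])*k).round(0).tolist())
E
```

```text
s 147.3 [[398.0, 264.0], [322.0, 153.0]]
s -140.7 [[426.0, 331.0], [377.0, 291.0]]
t 147.3 [[235.0, 383.0], [157.0, 475.0]]
t -140.7 [[386.0, 370.0], [486.0, 448.0]]
```

View pics/side6.png

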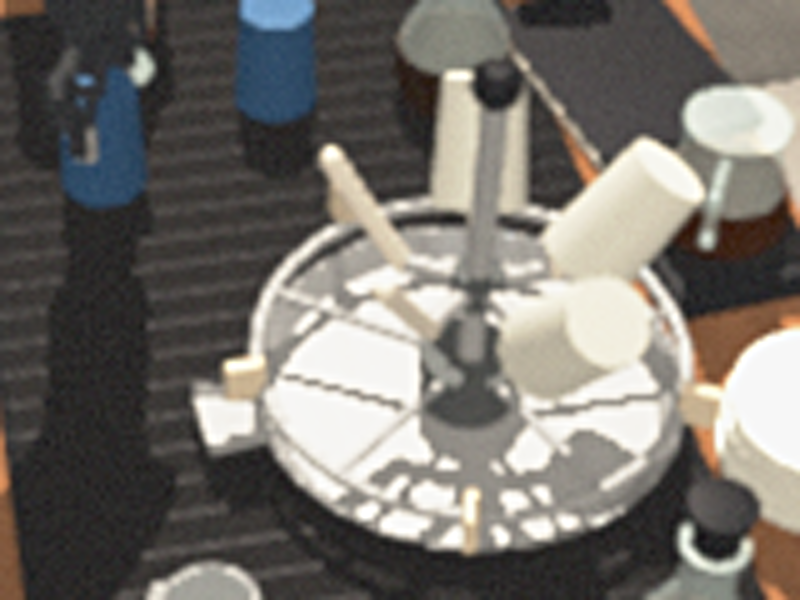

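View pics/top6.png

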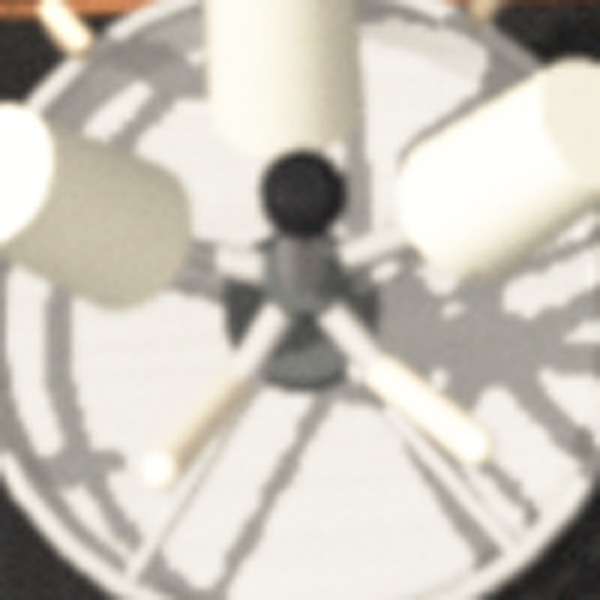

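```bash
cat >> kin.py <<'E'
def frames(q):
    s=-1; Rs=[]; R=rz(-q[0]); Rs.append(R); R=R@ry(q[1]); Rs.append(R); R=R@rz(-q[2]); Rs.append(R); R=R@ry(q[3]);Rs.append(R); R=R@rz(-q[4]);Rs.append(R); R=R@ry(q[5]);Rs.append(R); R=R@rz(-q[6]); Rs.append(R); return Rs
COL=[(-1,2),(0,0),(0,1),(2,0),(2,1),(2,2),(4,0),(4,1),(4,2),(5,0),(5,1),(6,0),(6,1),(6,2)]
def fk(q,c):
    Rs=frames(q); p=np.zeros(3)
    for (k,j),v in zip(COL,c): p=p+v*(np.eye(3)[:,j] if k<0 else Rs[k][:,j])
    return p,Rs[-1]@TL
def fit(lam=2e-3):
    A=D+(json.load(open(F)) if os.path.exists(F) else [])
    M=[];y=[]
    for q,p,r in A:
        Rs=frames(q); M.append(np.stack([np.eye(3)[:,j] if k<0 else Rs[k][:,j] for k,j in COL],1)); y.append(p)
    M=np.concatenate(M);y=np.concatenate(y); n=len(COL)
    c=np.linalg.lstsq(np.r_[M,lam*np.eye(n)],np.r_[y,np.zeros(n)],rcond=None)[0]
    return c,np.abs(M@c-y).max()
E
python3 - <<'E'
from arc import *
c,e=fit();print(dict(zip(COL,c.round(4))),e)
E
```

```text
{(-1, 2): np.float64(0.2498), (0, 0): np.float64(0.0004), (0, 1): np.float64(-0.0157), (2, 0): np.float64(-0.0), (2, 1): np.float64(-0.0107), (2, 2): np.float64(0.4674), (4, 0): np.float64(-0.0001), (4, 1): np.float64(-0.0001), (4, 2): np.float64(0.5125), (5, 0): np.float64(-0.0001), (5, 1): np.float64(-0.0001), (6, 0): np.float64(-0.0001), (6, 1): np.float64(0.0003), (6, 2): np.float64(0.3602)} 0.0003911600705362034
```

```bash
cat >> arc.py <<'E'
def hang(th,s,off,fl,foot=.0485,ty=0.0,down=55):
    """TCP pose with cup inner floor s beyond tip along peg, cup axis off below peg axis"""
    t=np.radians(th); er=np.array([np.cos(t),np.sin(t),0]); pz=er*np.cos(np.radians(55))+np.array([0,0,np.sin(np.radians(55))]); d=er*np.sin(np.radians(55))-np.array([0,0,np.cos(np.radians(55))])
    tip=at(th,.1124,.200); R=Rtool(th+180,down,fl)
    return tip+pz*s+d*off+R[:,0]*(foot-.005)-R[:,1]*ty, R
E
python3 - <<'E'
from arc import *
c,e=fit();q=arm.get_obs()['joint_positions']
for th,fl in ((147.3,1),(147.3,-1),(-140.8,1),(-140.8,-1)):
    qq=q
    for s in (.11,.08,.04,0):
        P,R=hang(th,s,.010,fl); qq,a,b=ik(P,R,qq,c); print(th,fl,s,P.round(3),qq.round(2),round(a,2),round(b,2))
E
```

```text
147.3 1 0.11 [0.505 0.06  0.249] [-0.02 -0.26 -0.45  2.12  0.5   0.98  0.3 ] 0.0 0.0
147.3 1 0.08 [0.519 0.051 0.224] [ 0.   -0.21 -0.45  2.14  0.54  0.93  0.27] 0.0 0.0
147.3 1 0.04 [0.539 0.039 0.191] [ 0.02 -0.14 -0.44  2.16  0.61  0.85  0.22] 0.0 0.0
147.3 1 0 [0.558 0.026 0.159] [ 0.04 -0.06 -0.43  2.17  0.69  0.78  0.16] 0.0 0.0
147.3 -1 0.11 [0.505 0.06  0.249] [ 0.36 -0.28 -0.74  2.08  0.34  0.96 -2.67] 5.05 2.37
147.3 -1 0.08 [0.519 0.051 0.224] [ 0.54 -0.28 -0.89  2.12  0.33  0.86 -2.67] 2.09 1.15
147.3 -1 0.04 [0.539 0.039 0.191] [ 0.84 -0.28 -1.14  2.14  0.32  0.75 -2.67] 0.01 0.0
147.3 -1 0 [0.558 0.026 0.159] [ 1.1  -0.25 -1.36  2.15  0.34  0.65 -2.67] 1.97 0.5
-140.8 1 0.11 [ 0.515 -0.126  0.249] [-0.61 -0.28  0.97  2.01 -0.26  1.02  2.67] 8.56 5.6
-140.8 1 0.08 [ 0.529 -0.115  0.224] [-0.73 -0.28  1.07  2.04 -0.25  0.95  2.67] 7.35 5.06
-140.8 1 0.04 [ 0.547 -0.1    0.191] [-0.92 -0.28  1.22  2.07 -0.24  0.85  2.67] 6.24 4.52
-140.8 1 0 [ 0.564 -0.086  0.159] [-0.95 -0.28  1.22  2.15 -0.24  0.72  2.67] 13.1 4.94
-140.8 -1 0.11 [ 0.515 -0.126  0.249] [ 0.42 -0.11  0.14  2.02 -0.64  1.1  -0.07] 0.0 0.0
-140.8 -1 0.08 [ 0.529 -0.115  0.224] [ 0.4  -0.07  0.12  2.04 -0.66  1.04 -0.06] 0.0 0.0
-140.8 -1 0.04 [ 0.547 -0.1    0.191] [ 0.38 -0.02  0.1   2.06 -0.69  0.96 -0.04] 0.0 0.0
-140.8 -1 0 [ 0.564 -0.086  0.159] [ 0.36  0.03  0.08  2.08 -0.74  0.88 -0.01] 0.0 0.0
```

```bash
python3 - <<'E'
from arc import *
p,R=pose();print(p)
p1=p+np.array([0,0,.11]);
P,Rt=hang(147.3,.11,.010,1,ty=.0015);print(P)
p1,R1=rows(p,R,p1,R,5,g=0.8)
pm=np.array([.46,.16,.235])
print();p2,R2=rows(p1,R1,pm,Rtool(-32.7,65,1),7,g=.8)
print();p3,R3=rows(p2,R2,P,Rt,7,g=.8);print(p3,R3.round(2),Rt.round(2))
c,e=fit();q=arm.get_obs()['joint_positions']
for a,b in ((p1,R1),(p2,R2),(p3,R3)):
    q,x,y=ik(a,b,q,c);print(q.round(2),x,y)
E
```

```text
[0.41736567 0.25641029 0.04654277]
[0.50595732 0.05959089 0.24959821]
[0.8,-0.88,-0,-0,0,0,0],
[0.8,-0.88,-0,-0,0,0,0],
[0.8,-0.88,-0,-0,0,0,0],
[0.8,-0.88,-0,-0,0,0,0],
[0.8,-0.88,-0.01,-0,0,0,0],

[0.8,-0.45,-0.5,-0.33,-0.01,-0,-0.44],
[0.8,-0.42,-0.53,-0.33,-0.01,-0,-0.44],
[0.8,-0.38,-0.56,-0.33,-0.01,-0,-0.44],
[0.8,-0.35,-0.58,-0.33,-0.01,-0,-0.44],
[0.8,-0.31,-0.59,-0.33,-0.01,-0,-0.44],
[0.8,-0.27,-0.61,-0.34,-0.01,-0,-0.44],
[0.8,-0.23,-0.63,-0.33,-0.01,-0,-0.44],

[0.8,0.15,-0.52,-0.34,0.01,0,-0.18],
[0.8,0.16,-0.51,-0.34,0.01,0,-0.18],
[0.8,0.17,-0.51,-0.34,0.01,0,-0.18],
[0.8,0.18,-0.5,-0.34,0.01,0,-0.18],
[0.8,0.2,-0.5,-0.35,0.01,0,-0.18],
[0.8,0.21,-0.5,-0.34,0.01,0,-0.18],
[0.8,0.22,-0.49,-0.34,0.01,0,-0.18],
[0.50599743 0.05968184 0.24955711] [[ 0.48 -0.69  0.54]
 [-0.31  0.45  0.84]
 [-0.82 -0.57  0.  ]] [[ 0.48 -0.69  0.54]
 [-0.31  0.44  0.84]
 [-0.82 -0.57  0.  ]]
[-0.12  0.06 -0.5   1.92  0.03  1.17  0.37] 0.0008710303308130336 0.00022206687589339187
[-0.09 -0.18 -0.54  2.02  0.34  1.13  0.26] 0.0005102246153214058 0.0005091835629135983
[-0.01 -0.26 -0.46  2.12  0.49  0.99  0.31] 0.0006575553043320821 0.0003051632133465653
```

jog_arm:
  motion:
    - [0.8,-0.4,0,0,0,0,0]
    - [0.8,-0.88,0,0,0,0,0]
    - [0.8,-0.88,0,0,0,0,0]
    - [0.8,-0.88,0,0,0,0,0]
    - [0.8,-0.88,0,0,0,0,0]
    - [0.8,-0.48,0,0,0,0,0]
    - [0.8,-0.45,-0.5,-0.33,-0.01,0,-0.44]
    - [0.8,-0.42,-0.53,-0.33,-0.01,0,-0.44]
    - [0.8,-0.38,-0.56,-0.33,-0.01,0,-0.44]
    - [0.8,-0.35,-0.58,-0.33,-0.01,0,-0.44]
    - [0.8,-0.31,-0.59,-0.33,-0.01,0,-0.44]
    - [0.8,-0.27,-0.61,-0.34,-0.01,0,-0.44]
    - [0.8,-0.23,-0.63,-0.33,-0.01,0,-0.44]

```text
t: 12.6
eef_pos: [0.459, 0.1597, 0.2335]
tool_rot: [-1.58, 1.139, -0.575]
ft_force: [0.3, -0.1, -1.6]
grip_width: 0.0605
```

```bash
python3 - <<'E'
from arc import *
o=log();print(o['joint_positions'].round(2),o['ft_force'].round(1),o['t'],o['grip_width'])
p,R=pose();print(p)
P,Rt=hang(147.3,.11,.010,1,ty=.0015)
rows(p,R,P,Rt,7,g=.8)
w=grab('wrist');save(w,'w7.png')
E
```

```text
[-0.1  -0.18 -0.53  2.02  0.35  1.13  0.25] [ 0.3 -0.1 -1.6] 12.6 0.06045706549110447
[0.45904539 0.15973125 0.23348356]
[0.8,0.14,-0.52,-0.34,0.01,-0,-0.18],
[0.8,0.15,-0.52,-0.34,0.01,-0,-0.18],
[0.8,0.17,-0.52,-0.34,0.01,-0,-0.18],
[0.8,0.18,-0.51,-0.34,0.01,-0,-0.18],
[0.8,0.19,-0.51,-0.33,0.01,-0,-0.18],
[0.8,0.21,-0.5,-0.34,0.01,-0,-0.18],
[0.8,0.22,-0.5,-0.33,0.01,-0,-0.18],
```

View pics/w7.png

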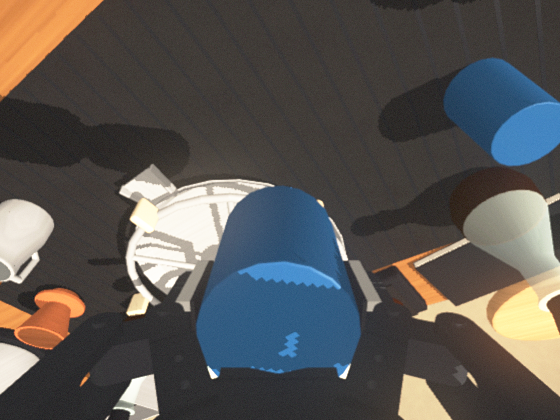

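Held well, the cup still sits squarely in the jaws (foot at ~(280,320)). Going to the pre-insert pose.

jog_arm:
  motion:
    - [0.8,0.14,-0.52,-0.34,0.01,0,-0.18]
    - [0.8,0.15,-0.52,-0.34,0.01,0,-0.18]
    - [0.8,0.17,-0.52,-0.34,0.01,0,-0.18]
    - [0.8,0.18,-0.51,-0.34,0.01,0,-0.18]
    - [0.8,0.19,-0.51,-0.33,0.01,0,-0.18]
    - [0.8,0.21,-0.5,-0.34,0.01,0,-0.18]
    - [0.8,0.22,-0.5,-0.33,0.01,0,-0.18]
    - [0.8,0,0,0,0,0,0]

```text
t: 13.45
eef_pos: [0.5064, 0.0575, 0.2486]
tool_rot: [-1.57, 0.964, -0.578]
ft_force: [-1.1, -0.0, -2.0]
grip_width: 0.0602
```

```bash
python3 - <<'E'
from arc import *
o=log();print(o['joint_positions'].round(2),o['ft_force'].round(1),o['t'],o['grip_width'])
p,R=pose();P,Rt=hang(147.3,.11,.010,1,ty=.0015);print('err tool',R.T@(P-p)*1000,np.degrees(Ro.from_matrix(R.T@Rt).as_rotvec()))
s=grab('side');crop(s,230,125,390,245,5,'side8.png')
t=grab('top');crop(t,215,95,365,250,4,'top8.png')
E
```

```text
[-0.03 -0.25 -0.44  2.12  0.5   0.99  0.3 ] [-1.1 -0.  -2. ] 13.45 0.060240452293950496
err tool [-1.62968629  0.67089215  1.53807517] [-0.34274132 -0.22471018 -0.26163678]
```

View pics/side8.png

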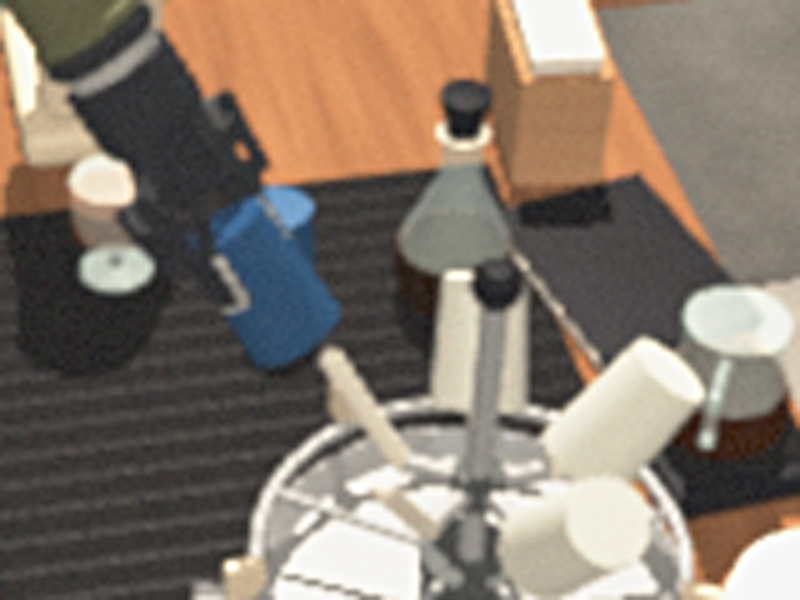

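View pics/top8.png

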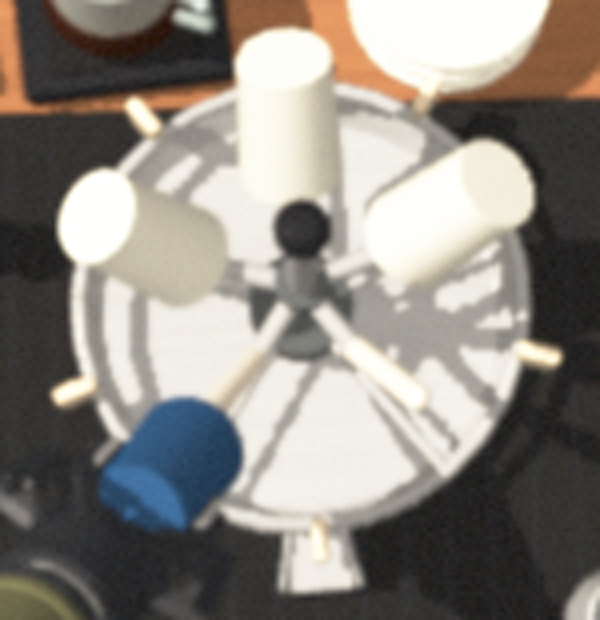

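jog_arm:
  motion:
    - [0.8,0.2,0.03,0.06,0,0,0]
    - [0.8,0.4,0,0,0,0,0]
    - [0.8,0.5,0,0,0,0,0]
    - [0.8,0.5,0,0,0,0,0]
    - [0.8,0.5,0,0,0,0,0]
    - [0.8,0.5,0,0,0,0,0]
    - [0.8,0.4,0,0,0,0,0]
    - [0.8,0.3,0,0,0,0,0]

```text
t: 14.35
eef_pos: [0.5463, 0.0355, 0.1795]
tool_rot: [-1.57, 0.966, -0.575]
ft_force: [0.3, -0.0, -1.7]
grip_width: 0.0604
```

```bash
python3 - <<'E'
from arc import *
o=log();print(o['joint_positions'].round(2),o['ft_force'].round(1),o['t'],o['grip_width'])
p,R=pose();P,Rt=hang(147.3,.0,.010,1,ty=.0015);print('err tool',R.T@(P-p)*1000,np.degrees(Ro.from_matrix(R.T@Rt).as_rotvec()),'f tool',R.T@o['ft_force'])
s=grab('side');crop(s,230,125,390,245,5,'side9.png')
t=grab('top');crop(t,215,95,365,250,4,'top9.png')
E
```

```text
[ 0.02 -0.11 -0.43  2.15  0.63  0.83  0.2 ] [ 0.3 -0.  -1.7] 14.35 0.060439429442874365
err tool [25.62670989 -1.96282201 -1.45778685] [-0.22519599 -0.13026047 -0.35226963] f tool [1.57210729 0.7801361  0.15779683]
```

View pics/side9.png

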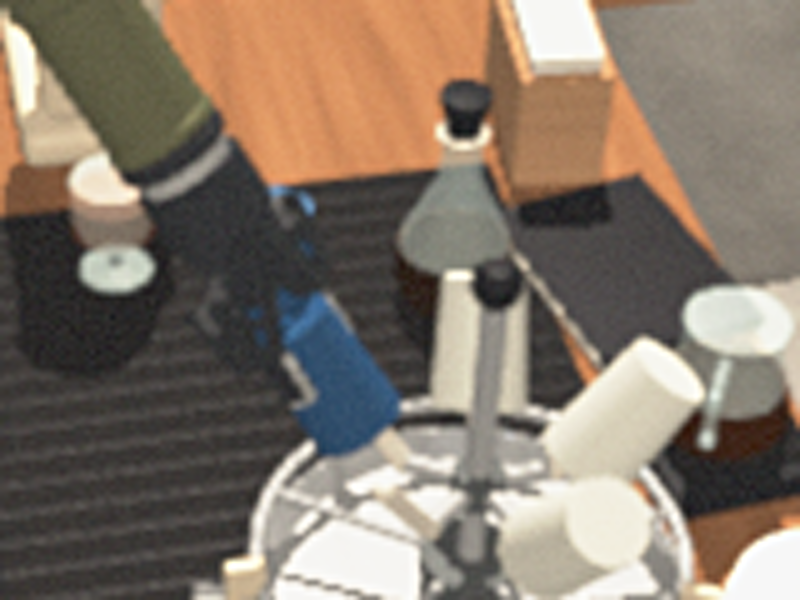

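View pics/top9.png

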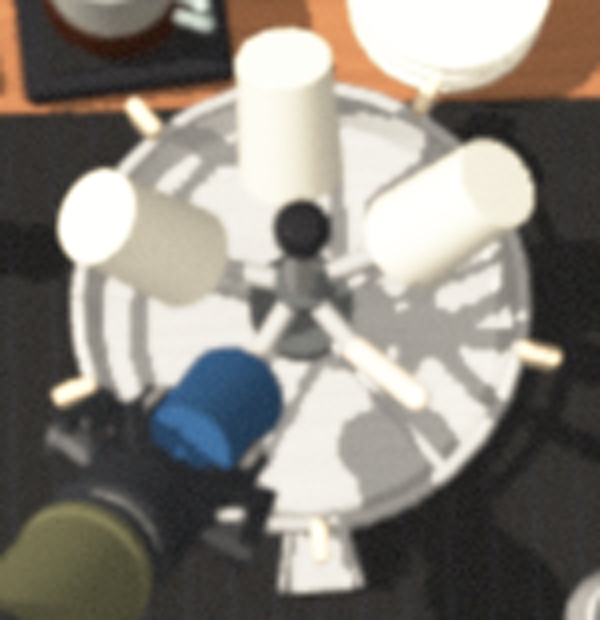

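jog_arm:
  motion:
    - [0.8,0.3,0,-0.02,0,0,0]
    - [0.8,0.3,0,-0.02,0,0,0]
    - [0.8,0.2,0,0,0,0,0]
    - [0.8,0.1,0.05,0,0,0,0]
    - [0.8,0.05,0.05,0,0,0,0]
    - [0.8,0,0,0,0,0,0]

```text
t: 15.05
eef_pos: [0.555, 0.0291, 0.1594]
tool_rot: [-1.569, 0.966, -0.573]
ft_force: [0.2, 0.0, -2.4]
grip_width: 0.06
```

```bash
python3 - <<'E'
from arc import *
o=log();print(o['joint_positions'].round(2),o['ft_force'].round(1),o['t'],o['grip_width'])
p,R=pose();P,Rt=hang(147.3,.0,.010,1,ty=.0015);print('err tool',R.T@(P-p)*1000,np.degrees(Ro.from_matrix(R.T@Rt).as_rotvec()),'f tool',R.T@o['ft_force'])
E
```

```text
[ 0.03 -0.07 -0.43  2.16  0.68  0.79  0.17] [ 0.2  0.  -2.4] 15.05 0.06001357512496486
err tool [ 3.01524213 -4.4468571  -0.85080954] [-0.20676629 -0.08909986 -0.32029934] f tool [2.0477096  1.21264124 0.12465833]
```

jog_arm:
  motion:
    - [0.8,0.06,0.03,0,0,0,0]
    - [0.8,0.06,0.03,0,0,0,0]
    - [0.8,0.04,0.02,0,0,0,0]
    - [0.8,0,0,0,0,0,0]

```text
t: 15.45
eef_pos: [0.5564, 0.029, 0.1566]
tool_rot: [-1.567, 0.963, -0.572]
ft_force: [-4.1, 0.2, 4.1]
grip_width: 0.0604
```

```bash
python3 - <<'E'
from arc import *
o=log();print(o['ft_force'].round(1),o['t'],o['grip_width'])
p,R=pose();P,Rt=hang(147.3,.0,.010,1,ty=.0015);print('err tool',R.T@(P-p)*1000,'f tool',R.T@o['ft_force'])
E
```

```text
[-4.1  0.2  4.1] 15.45 0.0604425288997599
err tool [-1.90950757e-04 -5.06647772e+00 -1.49675036e+00] f tool [-5.37516613  0.58076298 -2.09858034]
```

jog_arm:
  motion:
    - [0.8,0,0.04,0.03,0,0,0]
    - [-0.5,0,0,0,0,0,0]
    - [-1,0,0,0,0,0,0]
    - [-1,0,0,0,0,0,0]
    - [-1,0,0,0,0,0,0]

```text
t: 15.95
eef_pos: [0.5554, 0.0296, 0.1545]
tool_rot: [-1.569, 0.965, -0.574]
ft_force: [0.1, -0.4, -0.5]
grip_width: 0.0855
```

```bash
python3 - <<'E'
from arc import *
o=log();print(o['ft_force'].round(1),o['t'],o['grip_width'])
s=grab('side');crop(s,230,125,390,245,5,'side10.png')
w=grab('wrist');save(w,'w10.png')
E
```

```text
[ 0.1 -0.4 -0.5] 15.95 0.08548533109122136
```

View pics/side10.png

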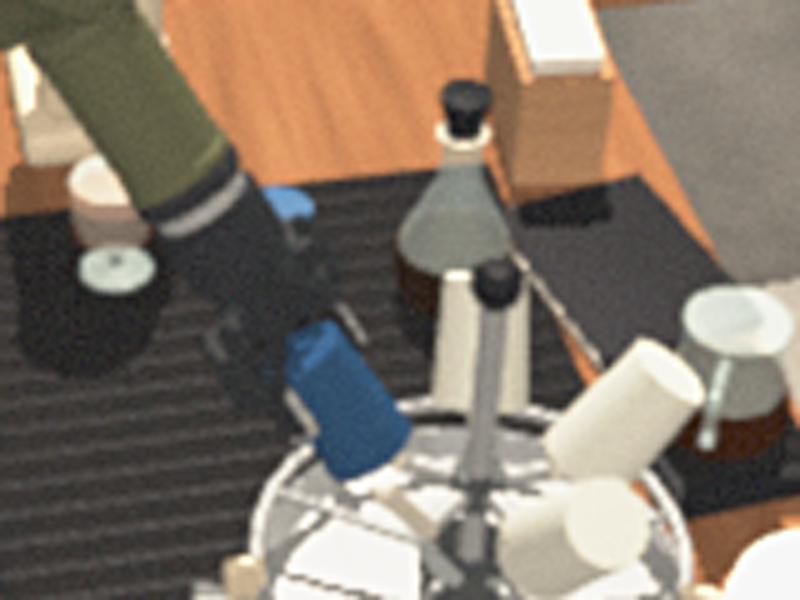

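View pics/w10.png

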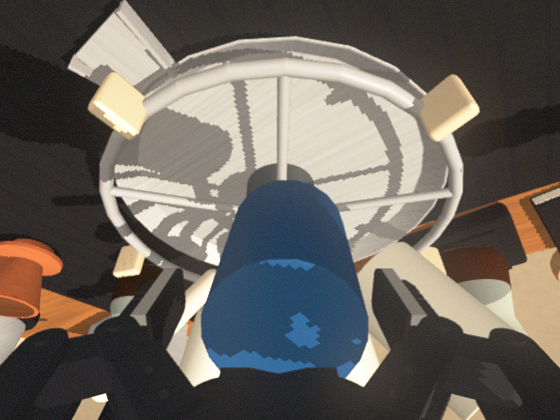

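```bash
python3 - <<'E'
from arc import *
p,R=pose()
p1=p-R[:,0]*.1
c,e=fit();print('fit',e);q=arm.get_obs()['joint_positions']
H=39.2
p2,R2=np.array([.53,.19,.2]),None
# roll -: interpolate
Rf=Rtool(H,89.9,-1); Ra=R
rv=Ro.from_matrix(R.T@Rf).as_rotvec();print(np.degrees(rv))
print('seg2');pa,RA=rows(p1,R,np.array([.568,.329,.16]),Rf,17,g=-1)
for k in (0,.25,.5,.75,1):
    a=p1+(np.array([.568,.329,.16])-p1)*k; b=R@Ro.from_rotvec(rv*k).as_matrix(); q,x,y=ik(a,b,q,c);print(q.round(2),x.round(2),y.round(2),b[:,0].round(2))
E
```

```text
fit 0.00040424449249242336
[104.13429764  32.45839569  23.70087365]
seg2
[-1,0.02,0.29,0.61,0.77,0.24,0.17],
[-1,0.01,0.35,0.57,0.77,0.24,0.17],
[-1,-0,0.41,0.53,0.77,0.24,0.17],
[-1,-0.01,0.46,0.49,0.77,0.24,0.17],
[-1,-0.01,0.51,0.43,0.77,0.24,0.17],
[-1,-0.01,0.56,0.37,0.77,0.24,0.17],
[-1,-0.01,0.6,0.31,0.77,0.24,0.17],
[-1,-0,0.63,0.25,0.77,0.24,0.17],
[-1,0,0.65,0.18,0.77,0.24,0.17],
[-1,0.01,0.66,0.11,0.77,0.24,0.17],
[-1,0.03,0.67,0.04,0.77,0.24,0.17],
[-1,0.04,0.67,-0.04,0.77,0.24,0.17],
[-1,0.06,0.66,-0.1,0.77,0.24,0.17],
[-1,0.09,0.64,-0.17,0.77,0.24,0.17],
[-1,0.11,0.62,-0.24,0.77,0.24,0.17],
[-1,0.13,0.59,-0.3,0.77,0.24,0.17],
[-1,0.15,0.55,-0.36,0.77,0.24,0.17],
[-0.04 -0.24 -0.43  2.13  0.52  0.97  0.27] 0.0 0.0 [ 0.48 -0.31 -0.82]
[-0.12  0.01 -0.49  1.92  0.53  1.19 -0.3 ] 0.0 0.0 [ 0.32 -0.34 -0.88]
[-0.19  0.2  -0.46  1.73  0.44  1.31 -0.75] 0.0 0.0 [ 0.16 -0.29 -0.94]
[-0.24  0.33 -0.42  1.58  0.3   1.33 -1.16] 0.0 0.0 [ 0.05 -0.17 -0.99]
[-0.27  0.4  -0.38  1.52  0.15  1.25 -1.56] 0.0 0.0 [ 0.  0. -1.]
```

jog_arm:
  motion:
    - [-1,-0.4,0,0,0,0,0]
    - [-1,-0.9,0,0,0,0,0]
    - [-1,-0.9,0,0,0,0,0]
    - [-1,-0.9,0,0,0,0,0]
    - [-1,-0.9,0,0,0,0,0]

```text
t: 16.55
eef_pos: [0.5068, 0.0613, 0.2383]
tool_rot: [-1.568, 0.965, -0.572]
ft_force: [0.3, -0.6, 0.3]
grip_width: 0.0851
```

jog_arm:
  motion:
    - [-1,0.02,0.29,0.61,0.77,0.24,0.17]
    - [-1,0.01,0.35,0.57,0.77,0.24,0.17]
    - [-1,0,0.41,0.53,0.77,0.24,0.17]
    - [-1,0,0.46,0.49,0.77,0.24,0.17]
    - [-1,-0.01,0.51,0.43,0.77,0.24,0.17]
    - [-1,-0.01,0.56,0.37,0.77,0.24,0.17]
    - [-1,-0.01,0.6,0.31,0.77,0.24,0.17]
    - [-1,0,0.63,0.25,0.77,0.24,0.17]
    - [-1,0,0.65,0.18,0.77,0.24,0.17]
    - [-1,0.01,0.66,0.11,0.77,0.24,0.17]
    - [-1,0.03,0.67,0.04,0.77,0.24,0.17]
    - [-1,0.04,0.67,-0.04,0.77,0.24,0.17]
    - [-1,0.06,0.66,-0.1,0.77,0.24,0.17]
    - [-1,0.09,0.64,-0.17,0.77,0.24,0.17]
    - [-1,0.11,0.62,-0.24,0.77,0.24,0.17]
    - [-1,0.13,0.59,-0.3,0.77,0.24,0.17]
    - [-1,0.15,0.55,-0.36,0.77,0.24,0.17]

```text
t: 18.25
eef_pos: [0.5682, 0.33, 0.1603]
tool_rot: [-0.178, 1.567, -1.08]
ft_force: [-0.3, 0.7, 0.0]
grip_width: 0.0853
```

```bash
python3 - <<'E'
from arc import *
o=log();print(o['joint_positions'].round(2),o['ft_force'].round(1),o['t'],o['grip_width'])
p,R=pose();print(p,R.round(2).tolist())
w=grab('wrist');save(w,'w11.png');t=grab('top');crop(t,215,95,365,250,4,'top11.png')
E
```

```text
[-0.18  0.42 -0.5   1.51  0.21  1.27 -1.62] [-0.3  0.7  0. ] 18.25 0.0853438653730659
[0.56821242 0.32997598 0.16034811] [[0.0, 0.78, 0.62], [-0.0, 0.62, -0.78], [-1.0, -0.0, 0.0]]
```

View pics/w11.png

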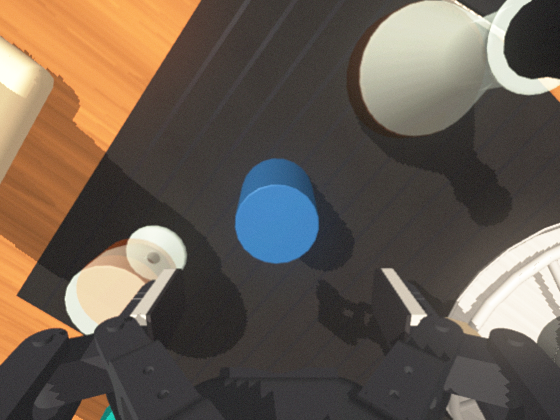

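View pics/top11.png

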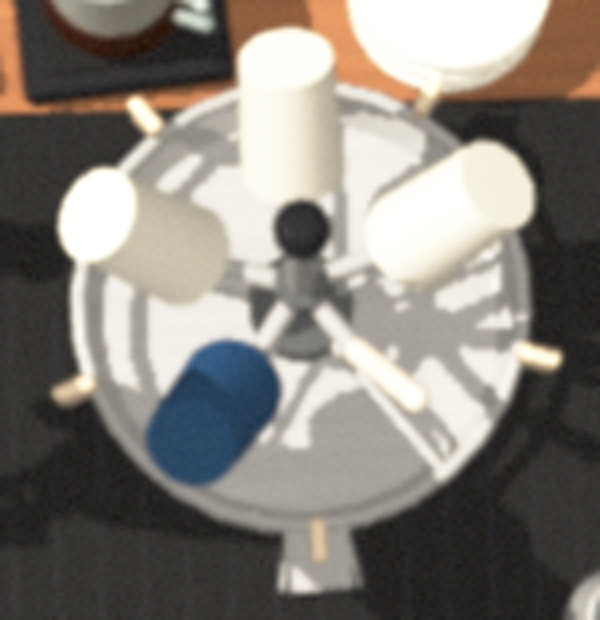

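```bash
python3 - <<'E'
from arc import *
w=load('wrist');q=onplane(w,[(277,224)],.095);print(q)
p,R=pose();tg=np.array([.5685,.3300,.0465]);print((R.T@(q[0]-p)),R.T@(tg-p))
E
```

```text
[[0.56911084 0.33204944 0.095     ]]
[ 0.06478025  0.00255571 -0.00131413] [ 0.11328847  0.0008966  -0.00030238]
```

jog_arm:
  motion:
    - [-1,0.7,0.02,-0.01,0,0,0]
    - [-1,0.9,0.02,-0.01,0,0,0]
    - [-1,0.9,0.02,-0.01,0,0,0]
    - [-1,0.9,0.01,0,0,0,0]
    - [-1,0.7,0,0,0,0,0]
    - [-1,0.45,0,0,0,0,0]
    - [-1,0,0,0,0,0,0]
    - [0.8,0,0,0,0,0,0]
    - [0.8,0,0,0,0,0,0]
    - [0.8,0,0,0,0,0,0]
    - [0.8,0,0,0,0,0,0]
    - [0.8,0,0,0,0,0,0]
  newtons: 40

```text
t: 19.55
eef_pos: [0.5703, 0.3309, 0.0481]
tool_rot: [0.193, 1.565, -0.704]
ft_force: [-0.6, 1.1, 5.1]
grip_width: 0.06
```

```bash
python3 - <<'E'
from arc import *
o=log();print(o['joint_positions'].round(2),o['ft_force'].round(1),o['t'],o['grip_width'])
p,R=pose();print(p,'cup y off',R.T@(np.array([.5688,.331,.0465])-p))
foot=.095-p[2];print('foot',foot)
w=grab('wrist');save(w,'w12.png')
H=39.2;th=-140.8
P,Rt=hang(th,.11,.010,-1,foot=foot,ty=-.000);print(P,Rt.round(2))
p1=p+np.array([0,0,.1])
# waypoint: avoid cup on peg a & white3: go toward robot at x .44
R1=R
print('B');pw=np.array([.42,.10,.27]);Rw=Rtool(39.2,65,-1)
c,e=fit();q=o['joint_positions']
pm,Rm=rows(p1,R1,pw,Rw,14,g=.8)
print('C');pe,Re=rows(pm,Rm,P,Rt,12,g=.8)
for a,b in ((p,R),(p1,R),((p1+pm)/2,Rtool(39.2,77,-1)),(pm,Rm),((pm+pe)/2,Rtool(39.2,60,-1)),(pe,Re)):
    q,x,y=ik(a,b,q,c);print(a.round(3),q.round(2),x.round(2),y.round(2))
E
```

```text
[-0.2   0.53 -0.48  1.61  0.27  1.08 -1.65] [-0.6  1.1  5.1] 19.55 0.05999704866159982
[0.57027246 0.330901   0.04812569] cup y off [ 0.00161834 -0.00109175 -0.00100491]
foot 0.046874314892375285
[ 0.51476709 -0.1264141   0.25006953] [[ 0.44  0.63  0.63]
 [ 0.36  0.52 -0.77]
 [-0.82  0.57 -0.  ]]
B
[0.8,-0.35,-0.75,0.25,-0.01,0,0.22],
[0.8,-0.37,-0.74,0.25,-0.01,0,0.22],
[0.8,-0.39,-0.72,0.25,-0.01,0,0.22],
[0.8,-0.41,-0.71,0.25,-0.01,0,0.22],
[0.8,-0.44,-0.7,0.25,-0.01,0,0.22],
[0.8,-0.46,-0.69,0.24,-0.01,0,0.22],
[0.8,-0.48,-0.67,0.24,-0.01,0,0.22],
[0.8,-0.5,-0.66,0.24,-0.01,0,0.22],
[0.8,-0.52,-0.64,0.24,-0.01,0,0.22],
[0.8,-0.54,-0.63,0.24,-0.01,0,0.22],
[0.8,-0.56,-0.61,0.24,-0.01,0,0.22],
[0.8,-0.57,-0.59,0.24,-0.01,0,0.22],
[0.8,-0.59,-0.57,0.24,-0.01,0,0.22],
[0.8,-0.61,-0.56,0.25,-0.01,0,0.22],
C
[0.8,-0.03,-0.25,0.78,0.01,0,0.11],
[0.8,-0.04,-0.25,0.78,0.01,0,0.11],
[0.8,-0.04,-0.24,0.78,0.01,0,0.11],
[0.8,-0.04,-0.24,0.78,0.01,0,0.11],
[0.8,-0.05,-0.24,0.78,0.01,0,0.11],
[0.8,-0.05,-0.24,0.79,0.01,0,0.11],
[0.8,-0.05,-0.24,0.78,0.01,0,0.11],
[0.8,-0.06,-0.23,0.79,0.01,0,0.11],
[0.8,-0.06,-0.23,0.79,0.01,0,0.11],
[0.8,-0.07,-0.23,0.78,0.01,0,0.11],
[0.8,-0.07,-0.23,0.79,0.01,0,0.11],
[0.8,-0.07,-0.23,0.78,0.01,0,0.11],
[0.57  0.331 0.048] [-0.2   0.53 -0.48  1.61  0.27  1.08 -1.65] 0.0 0.0
[0.57  0.331 0.148] [-0.19  0.43 -0.5   1.52  0.22  1.24 -1.62] 0.0 0.0
[0.495 0.215 0.209] [-0.06 -0.05 -0.35  1.93 -0.09  1.04 -1.26] 0.0 0.0
[0.42 0.1  0.27] [ 0.12 -0.28 -0.16  2.04 -0.34  1.19 -0.79] 25.4 7.79
[ 0.467 -0.013  0.26 ] [ 0.49 -0.28 -0.16  2.1  -0.55  1.12 -0.35] 5.56 1.66
[ 0.515 -0.126  0.25 ] [ 0.58 -0.1  -0.02  2.01 -0.66  1.11 -0.06] 0.0 0.0
```

View pics/w12.png

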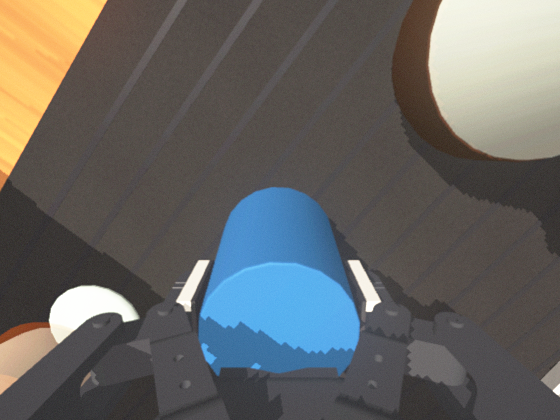

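```bash
cat > path.py <<'E'
from arc import *
def check(ws,q,c):
    for i in range(len(ws)-1):
        (a,A),(b,B)=ws[i],ws[i+1]; rv=Ro.from_matrix(A.T@B).as_rotvec()
        for k in (.33,.67,1):
            q,x,y=ik(a+(b-a)*k,A@Ro.from_rotvec(rv*k).as_matrix(),q,c); print(i,(a+(b-a)*k).round(3),q.round(2),x.round(1),y.round(1))
E
python3 - <<'E'
from path import *
c,e=fit();p,R=pose();q=arm.get_obs()['joint_positions']
P,Rt=hang(-140.8,.11,.010,-1,foot=.0469,ty=-.001)
ws=[(p,R),(p+[0,0,.1],R),(np.array([.45,.14,.2]),Rtool(30,85,-1)),(np.array([.435,-.03,.205]),Rtool(35,78,-1)),(P,Rt)]
check(ws,q,c)
E
```

```text
0 [0.57  0.331 0.081] [-0.2   0.49 -0.49  1.58  0.25  1.13 -1.64] 0.0 0.0
0 [0.57  0.331 0.115] [-0.19  0.46 -0.5   1.55  0.24  1.19 -1.63] 0.0 0.0
0 [0.57  0.331 0.148] [-0.19  0.43 -0.5   1.52  0.22  1.24 -1.62] 0.0 0.0
1 [0.531 0.268 0.165] [-0.09  0.26 -0.49  1.69  0.13  1.19 -1.56] 0.0 0.0
1 [0.49  0.203 0.183] [-0.01  0.08 -0.45  1.85  0.03  1.17 -1.46] 0.0 0.0
1 [0.45 0.14 0.2 ] [ 0.05 -0.1  -0.37  1.97 -0.06  1.18 -1.35] 0.0 0.0
2 [0.445 0.084 0.202] [ 0.1  -0.17 -0.27  2.03 -0.1   1.15 -1.16] 0.0 0.0
2 [0.44  0.026 0.203] [ 0.14 -0.22 -0.17  2.08 -0.14  1.14 -0.96] 0.0 0.0
2 [ 0.435 -0.03   0.205] [ 0.19 -0.24 -0.05  2.1  -0.17  1.13 -0.77] 0.0 0.0
3 [ 0.462 -0.062  0.22 ] [ 0.21 -0.23  0.06  2.09 -0.29  1.09 -0.55] 0.0 0.0
3 [ 0.489 -0.094  0.236] [ 0.24 -0.19  0.18  2.06 -0.44  1.07 -0.32] 0.0 0.0
3 [ 0.515 -0.126  0.251] [ 0.27 -0.12  0.28  2.02 -0.62  1.1  -0.09] 0.0 0.0
```

```bash
python3 - <<'E'
from path import *
p,R=pose()
P,Rt=hang(-140.8,.11,.010,-1,foot=.0469,ty=-.001)
p1=p+[0,0,.1]
p2,R2=rows(p1,R,np.array([.445,.14,.2]),Rtool(30,85,-1),11,g=.8);print()
p3,R3=rows(p2,R2,np.array([.432,-.03,.205]),Rtool(35,78,-1),9,g=.8);print(p3)
E
```

```text
[0.8,-0.19,-0.79,0.26,0.1,-0,0.06],
[0.8,-0.19,-0.78,0.27,0.1,-0,0.06],
[0.8,-0.2,-0.78,0.28,0.1,-0,0.06],
[0.8,-0.21,-0.77,0.29,0.1,-0,0.06],
[0.8,-0.21,-0.77,0.3,0.1,-0,0.06],
[0.8,-0.22,-0.76,0.32,0.1,-0,0.06],
[0.8,-0.23,-0.75,0.33,0.1,-0,0.06],
[0.8,-0.23,-0.75,0.33,0.1,-0,0.06],
[0.8,-0.24,-0.74,0.35,0.1,-0,0.06],
[0.8,-0.25,-0.73,0.36,0.1,-0,0.06],
[0.8,-0.25,-0.73,0.36,0.1,-0,0.06],

[0.8,-0.06,-0.42,0.63,-0.07,0.01,0.09],
[0.8,-0.07,-0.43,0.62,-0.07,0.01,0.09],
[0.8,-0.08,-0.43,0.62,-0.07,0.01,0.09],
[0.8,-0.08,-0.44,0.61,-0.07,0.01,0.09],
[0.8,-0.09,-0.44,0.61,-0.07,0.01,0.09],
[0.8,-0.09,-0.45,0.61,-0.07,0.01,0.09],
[0.8,-0.1,-0.45,0.6,-0.07,0.01,0.09],
[0.8,-0.11,-0.45,0.6,-0.07,0.01,0.09],
[0.8,-0.11,-0.46,0.59,-0.07,0.01,0.09],
[ 0.43205025 -0.03002985  0.20492358]
```

jog_arm:
  motion:
    - [0.8,-0.4,0,0,0,0,0]
    - [0.8,-0.88,0,0,0,0,0]
    - [0.8,-0.88,0,0,0,0,0]
    - [0.8,-0.88,0,0,0,0,0]
    - [0.8,-0.56,0,0,0,0,0]
    - [0.8,-0.4,0,0,0,0,0]
    - [0.8,-0.19,-0.79,0.26,0.1,0,0.06]
    - [0.8,-0.19,-0.78,0.27,0.1,0,0.06]
    - [0.8,-0.2,-0.78,0.28,0.1,0,0.06]
    - [0.8,-0.21,-0.77,0.29,0.1,0,0.06]
    - [0.8,-0.21,-0.77,0.3,0.1,0,0.06]
    - [0.8,-0.22,-0.76,0.32,0.1,0,0.06]
    - [0.8,-0.23,-0.75,0.33,0.1,0,0.06]
    - [0.8,-0.23,-0.75,0.33,0.1,0,0.06]
    - [0.8,-0.24,-0.74,0.35,0.1,0,0.06]
    - [0.8,-0.25,-0.73,0.36,0.1,0,0.06]
    - [0.8,-0.25,-0.73,0.36,0.1,0,0.06]

```text
t: 21.3
eef_pos: [0.4427, 0.1389, 0.1982]
tool_rot: [1.589, 1.481, 0.537]
ft_force: [1.3, 0.1, -2.5]
grip_width: 0.0601
```

```bash
python3 - <<'E'
from path import *
o=log();p,R=pose();print(p,o['grip_width'],o['t'])
p3,R3=rows(p,R,np.array([.432,-.03,.205]),Rtool(35,78,-1),9,g=.8);print(p3)
P,Rt=hang(-140.8,.11,.010,-1,foot=.0469,ty=-.001)
p4,R4=rows(p3,R3,P,Rt,8,g=.8);print(p4)
E
```

```text
[0.44268918 0.1389295  0.19822471] 0.06005950898178211 21.3
[0.8,-0.07,-0.41,0.63,-0.07,0.01,0.1],
[0.8,-0.07,-0.41,0.62,-0.07,0.01,0.1],
[0.8,-0.08,-0.42,0.62,-0.07,0.01,0.1],
[0.8,-0.09,-0.42,0.62,-0.07,0.01,0.1],
[0.8,-0.1,-0.43,0.61,-0.07,0.01,0.1],
[0.8,-0.1,-0.43,0.61,-0.07,0.01,0.1],
[0.8,-0.11,-0.44,0.6,-0.07,0.01,0.1],
[0.8,-0.11,-0.45,0.6,-0.07,0.01,0.1],
[0.8,-0.13,-0.45,0.59,-0.07,0.01,0.1],
[ 0.43185782 -0.03004016  0.2050616 ]
[0.8,-0.21,0.12,0.63,-0.06,0.03,0.35],
[0.8,-0.2,0.12,0.63,-0.06,0.03,0.35],
[0.8,-0.2,0.13,0.63,-0.06,0.03,0.35],
[0.8,-0.2,0.13,0.63,-0.06,0.03,0.35],
[0.8,-0.19,0.13,0.63,-0.06,0.03,0.35],
[0.8,-0.19,0.14,0.64,-0.06,0.03,0.35],
[0.8,-0.19,0.14,0.64,-0.06,0.03,0.35],
[0.8,-0.18,0.15,0.63,-0.06,0.03,0.35],
[ 0.51547387 -0.12580732  0.25054391]
```

jog_arm:
  motion:
    - [0.8,-0.07,-0.41,0.63,-0.07,0.01,0.1]
    - [0.8,-0.07,-0.41,0.62,-0.07,0.01,0.1]
    - [0.8,-0.08,-0.42,0.62,-0.07,0.01,0.1]
    - [0.8,-0.09,-0.42,0.62,-0.07,0.01,0.1]
    - [0.8,-0.1,-0.43,0.61,-0.07,0.01,0.1]
    - [0.8,-0.1,-0.43,0.61,-0.07,0.01,0.1]
    - [0.8,-0.11,-0.44,0.6,-0.07,0.01,0.1]
    - [0.8,-0.11,-0.45,0.6,-0.07,0.01,0.1]
    - [0.8,-0.13,-0.45,0.59,-0.07,0.01,0.1]
    - [0.8,-0.21,0.12,0.63,-0.06,0.03,0.35]
    - [0.8,-0.2,0.12,0.63,-0.06,0.03,0.35]
    - [0.8,-0.2,0.13,0.63,-0.06,0.03,0.35]
    - [0.8,-0.2,0.13,0.63,-0.06,0.03,0.35]
    - [0.8,-0.19,0.13,0.63,-0.06,0.03,0.35]
    - [0.8,-0.19,0.14,0.64,-0.06,0.03,0.35]
    - [0.8,-0.19,0.14,0.64,-0.06,0.03,0.35]
    - [0.8,-0.18,0.15,0.63,-0.06,0.03,0.35]
    - [0.8,0,0,0,0,0,0]

```text
t: 23.1
eef_pos: [0.5164, -0.1277, 0.2501]
tool_rot: [1.579, 0.964, 0.685]
ft_force: [0.6, 0.4, -2.7]
grip_width: 0.0596
```

```bash
python3 - <<'E'
from arc import *
o=log();print(o['joint_positions'].round(2),o['ft_force'].round(1),o['t'],o['grip_width'])
p,R=pose();P,Rt=hang(-140.8,.11,.010,-1,foot=.0469,ty=-.001);print('err tool',R.T@(P-p)*1000,np.degrees(Ro.from_matrix(R.T@Rt).as_rotvec()))
s=grab('side');crop(s,230,125,390,245,5,'side13.png')
t=grab('top');crop(t,215,95,365,250,4,'top13.png')
E
```

```text
[ 0.31 -0.11  0.24  2.01 -0.62  1.1  -0.09] [ 0.6  0.4 -2.7] 23.1 0.059554934796993655
err tool [-0.24949512  0.62187423 -2.02572778] [-0.43533741 -0.0225145   0.22478713]
```

View pics/side13.png

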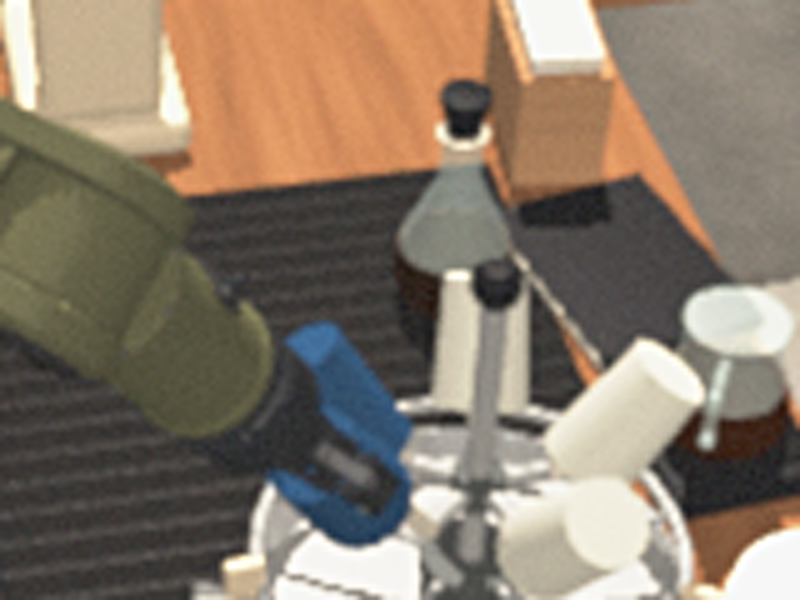

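View pics/top13.png

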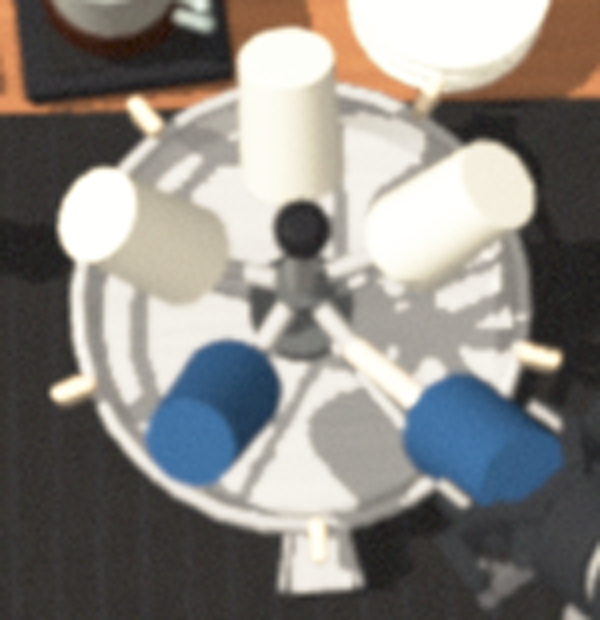

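jog_arm:
  motion:
    - [0.8,0.2,0.02,-0.08,0,0,0]
    - [0.8,0.4,0,0,0,0,0]
    - [0.8,0.5,0,0,0,0,0]
    - [0.8,0.5,0,0,0,0,0]
    - [0.8,0.5,0,0,0,0,0]
    - [0.8,0.5,0,0,0,0,0]
    - [0.8,0.4,0,0,0,0,0]
    - [0.8,0.3,0,0,0,0,0]

```text
t: 24.0
eef_pos: [0.5523, -0.0925, 0.1823]
tool_rot: [1.58, 0.963, 0.69]
ft_force: [-0.0, -0.4, -1.3]
grip_width: 0.0599
```

```bash
python3 - <<'E'
from arc import *
o=log();print(o['ft_force'].round(1),o['t'],o['grip_width'])
p,R=pose();P,Rt=hang(-140.8,.0,.010,-1,foot=.0469,ty=-.001);print('err tool',R.T@(P-p)*1000,np.degrees(Ro.from_matrix(R.T@Rt).as_rotvec()),'f tool',R.T@o['ft_force'])
t=grab('top');crop(t,215,95,365,250,4,'top14.png')
E
```

```text
[-0.  -0.4 -1.3] 24.0 0.05992388220596758
err tool [25.56624562 -1.44023255  2.64125995] [-0.22053054 -0.19447234  0.20294514] f tool [ 0.94008969 -0.94853567  0.28224185]
```

View pics/top14.png

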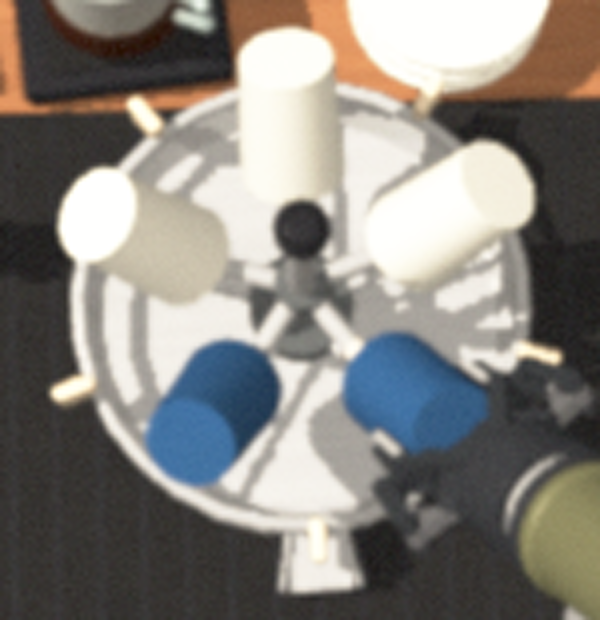

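jog_arm:
  motion:
    - [0.8,0.3,-0.02,0.05,0,0,0]
    - [0.8,0.3,-0.04,0.05,0,0,0]
    - [0.8,0.2,-0.06,0,0,0,0]
    - [0.8,0.1,-0.06,0,0,0,0]
    - [0.8,0.05,-0.06,0,0,0,0]
    - [0.8,0,0,0,0,0,0]

```text
t: 24.65
eef_pos: [0.5601, -0.0898, 0.1604]
tool_rot: [1.578, 0.963, 0.688]
ft_force: [-0.3, 0.3, -1.4]
grip_width: 0.0598
```

```bash
python3 - <<'E'
from arc import *
o=log();print(o['ft_force'].round(1),o['t'],o['grip_width'])
p,R=pose();P,Rt=hang(-140.8,.0,.010,-1,foot=.0469,ty=-.001);print('err tool',R.T@(P-p)*1000,'f tool',R.T@o['ft_force'])
E
```

```text
[-0.3  0.3 -1.4] 24.65 0.05982395660415471
err tool [ 3.07493306  4.70277359 -0.3027478 ] f tool [ 1.11056113 -0.84248478 -0.37338619]
```

jog_arm:
  motion:
    - [0.8,0.06,-0.02,0,0,0,0]
    - [0.8,0.06,-0.01,0,0,0,0]
    - [0.8,0.04,0,0,0,0,0]
    - [0.8,0,0,0,0,0,0]

```text
t: 25.05
eef_pos: [0.5616, -0.0884, 0.1568]
tool_rot: [1.578, 0.963, 0.689]
ft_force: [-0.3, -0.3, -2.1]
grip_width: 0.0598
```

```bash
python3 - <<'E'
from arc import *
o=log();print(o['ft_force'].round(1),o['t'],o['grip_width'])
p,R=pose();P,Rt=hang(-140.8,.0,.010,-1,foot=.0469,ty=-.001);print('err tool',R.T@(P-p)*1000,'f tool',R.T@o['ft_force'])
E
```

```text
[-0.3 -0.3 -2.1] 25.05 0.05978530962035842
err tool [-1.00839171  5.03211197 -0.16287079] f tool [ 1.49015323 -1.53447577  0.05872814]
```

No contact yet; a few more millimetres in small steps.

jog_arm:
  motion:
    - [0.8,0.06,0,0,0,0,0]
    - [0.8,0.04,0,0,0,0,0]
    - [0.8,0,0,0,0,0,0]

```text
t: 25.35
eef_pos: [0.5631, -0.0882, 0.1559]
tool_rot: [1.576, 0.962, 0.686]
ft_force: [-3.2, -1.4, 4.5]
grip_width: 0.0598
```

```bash
python3 - <<'E'
from arc import *
o=log();print(o['ft_force'].round(1),o['t'],o['grip_width'])
p,R=pose();P,Rt=hang(-140.8,.0,.010,-1,foot=.0469,ty=-.001);print('err tool',R.T@(P-p)*1000,'f tool',R.T@o['ft_force'])
E
```

```text
[-3.2 -1.4  4.5] 25.35 0.05984813567785278
err tool [-2.48973788  4.50318871 -0.94732365] f tool [-5.63630912 -0.15667207 -0.96861983]
```

jog_arm:
  motion:
    - [0.8,0,-0.05,0,0,0,0]
    - [-0.5,0,0,0,0,0,0]
    - [-1,0,0,0,0,0,0]
    - [-1,0,0,0,0,0,0]
    - [-1,0,0,0,0,0,0]

```text
t: 25.85
eef_pos: [0.5619, -0.0881, 0.1539]
tool_rot: [1.578, 0.963, 0.689]
ft_force: [0.2, 0.2, -0.6]
grip_width: 0.0853
```

```bash
python3 - <<'E'
from arc import *
o=log();print(o['ft_force'].round(1),o['t'],o['grip_width'])
w=grab('wrist');save(w,'w15.png')
t=grab('top');crop(t,215,95,365,250,4,'top15.png')
E
```

```text
[ 0.2  0.2 -0.6] 25.85 0.0853119365200535
```

View pics/w15.png

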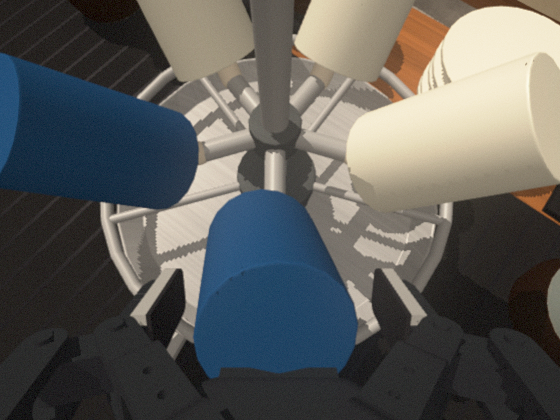

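View pics/top15.png

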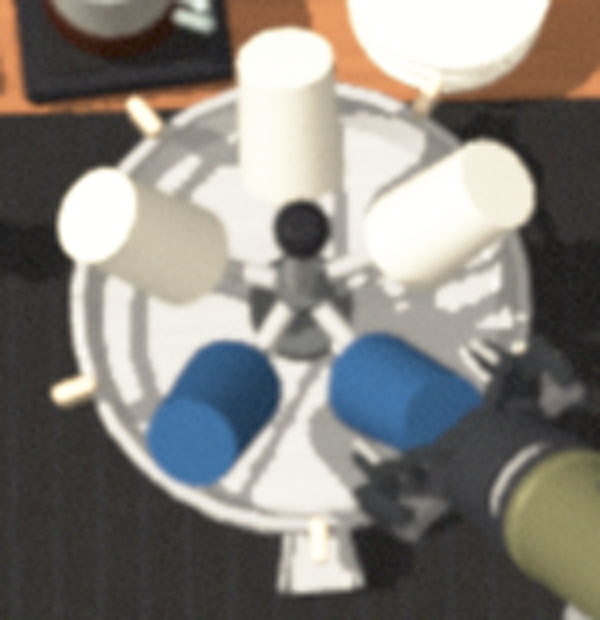

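jog_arm:
  motion:
    - [-1,-0.4,0,0,0,0,0]
    - [-1,-0.8,0,0,0,0,0]
    - [-1,-0.8,0,0,0,0,0]
    - [-1,-0.8,0,0,0,0,0]
    - [-1,-0.8,0,0,0,0,0]
    - [-1,-0.8,0,0,0,0,0]
    - [-1,0,-0.6,0.4,0,0,0]
    - [-1,0,-0.4,0.4,0,0,0]
    - [-1,0,0,0,0,0,0]

```text
t: 26.85
eef_pos: [0.5094, -0.1587, 0.23]
tool_rot: [1.578, 0.964, 0.685]
ft_force: [1.1, 0.8, -0.2]
grip_width: 0.0854
```

```bash
python3 - <<'E'
from arc import *
o=log();print(o['eef_pos'],o['ft_force'].round(1),o['t'],np.abs(o['qvel']).max())
s=grab('side');crop(s,200,125,400,275,4,'side16.png')
t=grab('top');crop(t,215,95,365,250,4,'top16.png')
carrier([(142,118),(427,92),(540,353),(319,540),(73,393)],t)
Ps,Pt=cloud(s),cloud(t)
for im,P,n in ((t,Pt,'top'),(s,Ps,'side')):
    hs=cv2.cvtColor(im['frame'],cv2.COLOR_RGB2HSV); m=cv2.inRange(hs,(100,100,40),(120,255,255)); k,l,st,cc=cv2.connectedComponentsWithStats(m)
    for i in range(1,k):
        if st[i,4]>60:
            q=P[l==i]; print(n,st[i],np.nanpercentile(q[:,2],[2,98]).round(3),np.nanmedian(q,0).round(3))
# expected hung foot centres
for th in (147.3,-140.8):
    t_=np.radians(th);print('exp foot',at(th,.1124+.017*.819+.005*.574,.2-.017*.574+.005*.819),proj(t,at(th,.1124+.017*.819+.005*.574,.2-.017*.574+.005*.819)))
E
```

```text
[ 0.50940255 -0.15874327  0.22997191] [ 1.1  0.8 -0.2] 26.85 0.035653766183606814
tabs [  39.7  -32.8 -104.9 -177.3  111.6] mod72 [39.7 39.2 39.1 38.7 39.6] r [0.163 0.164 0.164 0.163 0.165]
top [298 179  38  31 811] [0.141 0.209] [ 0.554 -0.084  0.187]
top [252 181  32  35 755] [0.14  0.207] [0.548 0.032 0.188]
side [283 189  37  53 775] [0.007 0.211] [0.553 0.007 0.181]
exp foot [0.5297827  0.04429527 0.194337  ] [[262.63077431 205.36443598]]
exp foot [ 0.5383826  -0.10715376  0.194337  ] [[325.39789119 200.20099754]]
```

View pics/side16.png

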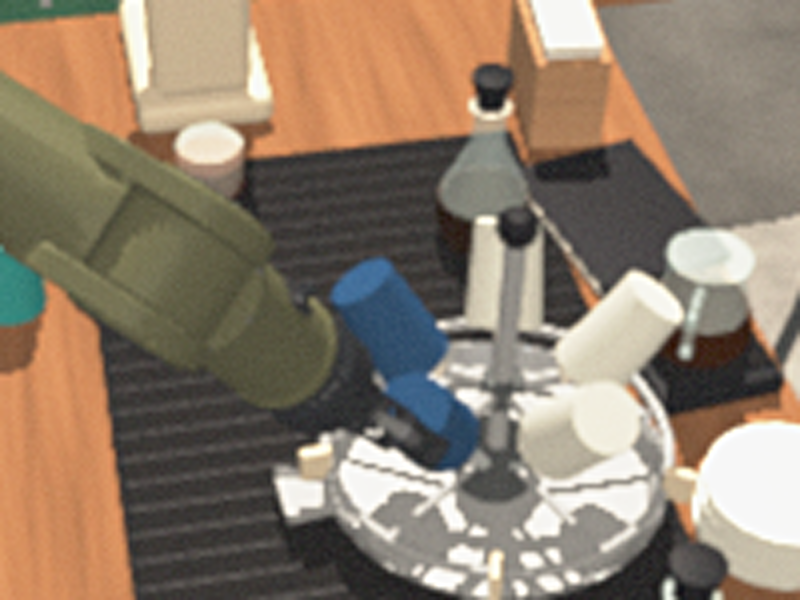

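View pics/top16.png

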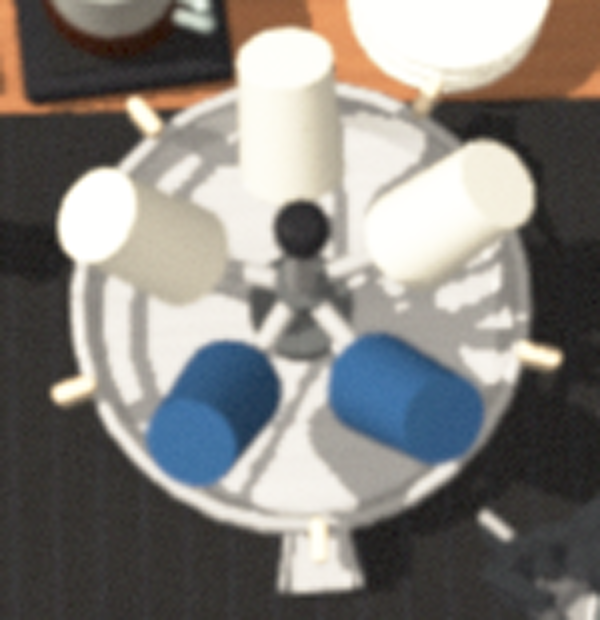

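jog_arm:
  motion:
    - [-1,-0.5,0,0.5,0,0,0]
    - [-1,-0.5,0,0.6,0,0,0]
    - [-1,0,0,0.6,0,0,0]
    - [-1,0,0,0.4,0,0,0]
    - [-1,0,0,0,0,0,0]
    - [-1,0,0,0,0,0,0]
    - [-1,0,0,0,0,0,0]

```text
t: 27.65
eef_pos: [0.5318, -0.2053, 0.2501]
tool_rot: [1.58, 0.963, 0.691]
ft_force: [0.8, -0.3, -0.4]
grip_width: 0.0853
```

```bash
python3 - <<'E'
from arc import *
o=arm.get_obs();print(o['eef_pos'],o['ft_force'].round(1),o['t'])
s=grab('side');crop(s,200,125,400,275,4,'side17.png')
t=grab('top');save(t,'top17.png')
E
```

```text
[ 0.53184373 -0.20533925  0.2500694 ] [ 0.8 -0.3 -0.4] 27.65
```

View pics/side17.png

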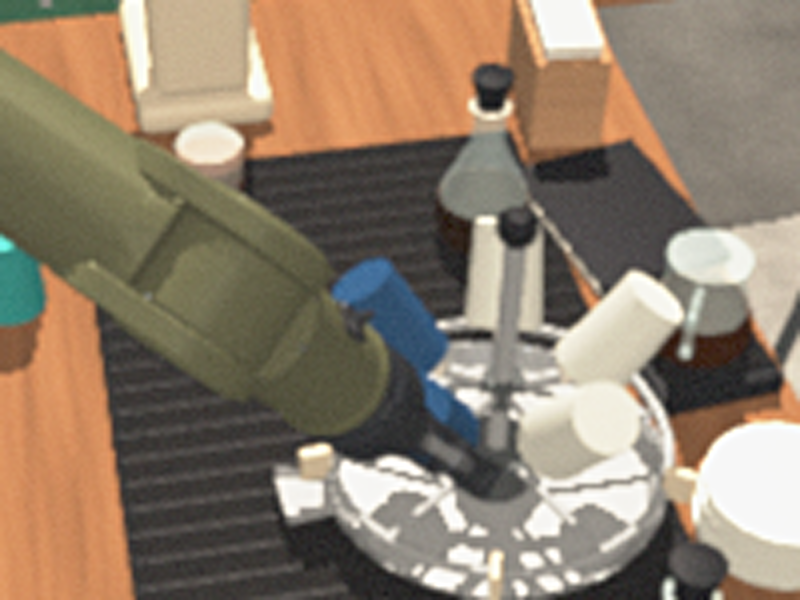

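View pics/top17.png

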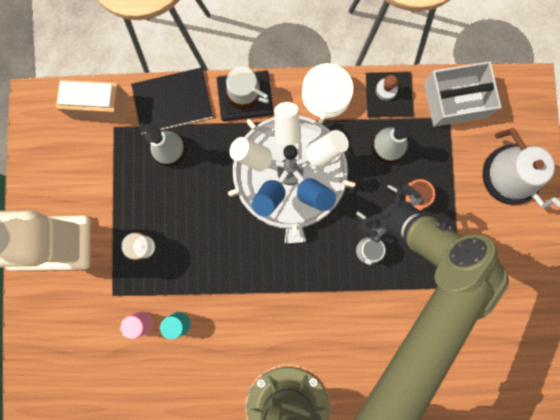

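```bash
python3 -c "
from workcell import close_job
print(close_job())"
```

```text
the job is handed in; nothing more can be done
None
```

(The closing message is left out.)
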